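Brush out, refill and close the parts jars

TASK

Dust out the open aluminium parts jars on the desk (two or three of them) with the long brush from its pot, one after another from the tallest to the shortest: in each jar push the brush right down to the bottom, draw it up to the mouth and push it right down to the bottom again. Then put one heat sink into each jar and close each jar with the lid that fits it, fully seated; what is left over without a jar is not needed. At the end the brush must stand back in its pot. Do not tip the jars over, and leave the other things on the desk where they are.

Things in the scene. Friction and masses are not known exactly. Their poses are not given: they have to be found in the camera images.
- jar_tall: tall narrow round open jar, plain aluminium, 66 mm in outer diameter, 120 mm high, wall 4 mm, bottom 6 mm thick, loose, 0.4 kg. Origin: centre of its underside, z up. May be absent.
- jar_square: square open jar of middle height, plain aluminium, 72 x 72 mm outside, 95 mm high, wall 4 mm, bottom about 5 mm thick, loose, 0.4 kg. Origin: centre of its underside, z up, x and y square to its sides. May be absent.
- jar_wide: short wide round open jar, plain aluminium, 90 mm in outer diameter, 70 mm high, wall 4 mm, bottom 6 mm thick, loose, 0.4 kg. Origin: centre of its underside, z up. May be absent.
- lid_tall: lid of the tall jar: smallest round aluminium plate, 68 mm in diameter, 6 mm thick, over a rubber plug 52 mm in diameter and 8 mm deep. Origin: centre of the plug's underside, z up. Black round knob 20 mm in diameter, 18 to 43 mm above the origin, on the axis, taken from above. Seated: origin 112 mm above the jar's underside, plate on the rim, 3 mm play all round.
- lid_square: lid of the square jar: aluminium plate 74 x 74 x 6 mm over a rubber plug 58 x 58 mm, 8 mm deep; x, y square to its sides (fits in any quarter turn). Origin: centre of the plug's underside, z up. Black round knob 20 mm in diameter, 18 to 43 mm above the origin, on the axis, taken from above. Seated: origin 87 mm above the jar's underside, plate on the rim, 3 mm play all round.
- lid_wide: lid of the wide jar: largest round aluminium plate, 92 mm in diameter, 6 mm thick, over a rubber plug 76 mm in diameter and 8 mm deep. Origin: centre of the plug's underside, z up. Black round knob 20 mm in diameter, 18 to 43 mm above the origin, on the axis, taken from above. Seated: origin 62 mm above the jar's underside, plate on the rim, 3 mm play all round.
- lid_tall_knob (a point): middle of the knob of the tall jar's lid, 30 mm above the lid's origin
- lid_square_knob (a point): middle of the knob of the square jar's lid, 30 mm above the lid's origin
- lid_wide_knob (a point): middle of the knob of the wide jar's lid, 30 mm above the lid's origin
- brush: long bottle brush, 200 mm, upright in its pot, bristles down. Origin: centre of its lower tip, z along the brush to the handle. White round bristle head 28 mm in diameter from 0 to 75 mm, steel stem 8 mm in diameter up to 130 mm, black round handle 16 mm in diameter from 130 to 192 mm (grip it from above at about 165), pommel 22 mm in diameter to 200 mm.
- pot: black brush pot, fixed to the desk: round cup 52 mm in outer diameter, 44 mm inside, 80 mm high, floor 6 mm thick, on a foot 90 mm in diameter and 5 mm thick. Origin: centre of its underside. It stands at the left or right of the work area.
- sink_a: one of three alike finned heat sinks, dark metal block 28 x 28 x 40 mm high, 60 g, standing on the desk; origin: centre of its underside, z up. Any of them may go into any jar.
- sink_b: one of three alike finned heat sinks, dark metal block 28 x 28 x 40 mm high, 60 g, standing on the desk; origin: centre of its underside, z up. Any of them may go into any jar.
- sink_c: one of three alike finned heat sinks, dark metal block 28 x 28 x 40 mm high, 60 g, standing on the desk; origin: centre of its underside, z up. Any of them may go into any jar.
- mug: white mug 80 mm across and 90 mm high, a bystander; origin under its centre
- mouse: black computer mouse 105 x 60 x 34 mm, a bystander; origin under its centre
- hub: small aluminium USB hub 26 x 60 x 14 mm, a bystander; origin under its centre
- screwdriver: screwdriver 180 mm long with a black handle, lying, a bystander
- tape: grey tape roll 90 mm in diameter, 20 mm high, a bystander; origin under its centre
- drive: flat dark external disk drive 115 x 78 x 16 mm, a bystander; origin under its centre
Not all that is in view belongs to the job. Leave any green or orange look-alike of the sink_c alone.

How it is judged:
By the outcome, as a careful person would: the job done as asked, in the order asked, and still so for the second after the job is handed in, with the robot touching nothing.
Of jar_tall, jar_square, jar_wide only 2 to 3 are there at a start; the rules pass over those that are not, and their reading is None.
At some moment in a run one of jar_tall, jar_square, jar_wide, lid_tall, lid_square, lid_wide may be knocked a few centimetres aside while the robot is not near it.
It also fails if it takes over 210 s, if anything falls off the work surface, if the arm or the gripper's body presses on something with over 40 N, if the wrist force passes 120 N, or if a joint passes its speed limit or range.

ROBOT

A 6-joint arm with a two-finger parallel gripper is mounted at the origin on the work surface. World frame = base frame: x ahead of the robot, y to its left, z up, the work surface at z = 0. Lengths are in mm, angles in rad, forces in N, time in s.
With the tool pointing down it reaches from about 275 to 1000 mm from the base axis. Payload 8.4 kg.
Tool frame: the origin (TCP) lies between the finger pads; the fingertips stand 11 mm ahead of it and the grasp point (between the pads) lies 8 mm behind it; z points along the fingers, y is the direction in which the jaws open and shut (so a half turn about z gives the same grasp; the last joint's range is limited). The gripper opens to 85 mm and grips with 20 to 120 N. Pads are 22 mm wide; open, the fingers measure 114 mm over their backs; the gripper's body (76 mm by 85 mm) begins 54 mm behind the grasp point. The pads swing forward as they close: fully open they stand 13 mm farther back than shut.
Start: joints at [1.162, 0.353, 1.633, -0, 1.155, -0.002], TCP at [247.294, 573.998, 242.281] pointing down, gripper open.
Joint ranges: [-2.63, 2.63], [-0.92, 2.1], [0.06, 2.66], [-1.3, 4.44], [0, 2.69], [-3.02, 3.02]. Speed limits (rad/s): [2.22, 2.22, 2.79, 3.14, 3.14, 3.14].

INTERFACE

Orientations are given as [roll, pitch, yaw] about the fixed x, y, z axes, in that order (R = Rz(yaw) Ry(pitch) Rx(roll)).
In Python, from rig import r, eyes gives the robot as it stands. The module is installed in compiled form; this text tells all that it offers.
- The arm moves only by the tool servo_tool, never from a script. Its argument "rows" is a list of rows, each a list of 3 entries, a list of its own where there are three numbers: the shift along the world's x, y, z in cm, then the turn about the world's z in rad, then the finger opening in cm, from 0 to 8.54. A call has 1 to 5 rows; each row shifts and turns the commanded pose from where the row before left it; what a row does not reach is not made up. A row lasts 1/12 s, in which the tool goes at most 41.7 mm and 7.16 degrees, less where a joint would pass 70% of its speed; a pose out of reach is approached as far as the arm can. A call is refused whole if a number of a shift passes 4.17 or a number of a turn 0.125, either way. A call with a gripper value outside its range is refused whole. The fingers move at their own pace and stop on an object; "squeeze" is the grip in N (left out, the last holds). Time passes only in rows, so rows that do not move let the fingers close. It gives the time, the measured TCP pose, the force and the opening at its end, in the units of the state.
- r.sense(): the state, without advancing time (a new reading comes with each control period).
- eyes.grab_frame(name): name is "side" or "top" or "wrist"; returns a dict with "frame" (400x640x3 uint8, red, green, blue), "depth" (400x640 float32, mm along the optical axis (not along the pixel's ray), 0 where there is no reading), "vertical_fov" (degrees; the focal length in pixels is half the picture's height over the tangent of half this angle, whatever the lens; pixels are square), "cx", "cy" (the principal point, pixels), "D" ([k1, k2, p1, p2, k3] as OpenCV has them; the pictures are not rectified), "camera_from_world" (4x4, takes a point from world to camera coordinates); the wrist camera has in their place "hand_eye" (4x4, takes a point from camera to tool coordinates, whose origin is the TCP and whose axes are the flange's). Camera axes: x right, y down, z forward; pixel columns grow to the right and rows downward; lengths in mm; the calibration is good to about 2 mm. A picture is of the moment at which its call begins: read the wrist's pose just before it.
- r.sign_off(): hands the job in, once; it reports no verdict.
The state is a dict: "clock": time; "qpos": joint angles; "qvel": joint speeds; "joint_efforts": joint torques, N m; "eef_pos": TCP position; "tcp_rot": TCP orientation; "contact_force": force on the tool from outside, world axes, zero at the start; "wrist_torque": the same for the moment, N m; "opening": opening from 0.0 (shut) to 1.0 (fully open).
Only numpy, scipy, OpenCV 4.12 (cv2) and the standard library are available. Lean on these libraries where they do the work, as an engineer would, in place of code of your own. Each camera call takes 0.05 s, during which the arm holds its last target.

## Working session

There is one attempt and no reset: what is moved stays moved. The work goes in short steps, Python scripts to look and compute and a tool call to move; the robot and the scene stay as the last step left them, time stands still between calls to the robot, and variables do not carry over. Pictures are saved under pics/ and viewed, and the job is handed in when it is done.

Besides the shell and the picture viewer there is one more tool, called after "Call:" as name(argument=value, ...), one argument or row to a line, values as JSON. servo_tool: Moves the arm, as the interface text tells. Its arguments: {"type":"object","properties":{"rows":{"type":"array"},"squeeze":{"type":"number"}},"required":["rows"]}

```bash
ls; mkdir -p pics
cat > h.py <<'E'
import numpy as np, cv2
from rig import r, eyes
def K(f):
    h=f["frame"].shape[0]; fl=h/2/np.tan(np.radians(f["vertical_fov"])/2)
    return np.array([[fl,0,f["cx"]],[0,fl,f["cy"]],[0,0,1.]])
from scipy.spatial.transform import Rotation as R
def c2w(f,s=None):
    if "camera_from_world" in f: return np.linalg.inv(np.array(f["camera_from_world"]))
    T=np.eye(4); T[:3,:3]=R.from_euler('xyz',s["tcp_rot"]).as_matrix(); T[:3,3]=s["eef_pos"]
    return T@np.array(f["hand_eye"])
def ray(f,uv,s=None):
    uv=np.array(uv,float).reshape(-1,1,2)
    n=cv2.undistortPoints(uv,K(f),np.array(f["D"],float)).reshape(-1,2)
    T=c2w(f,s); d=np.c_[n,np.ones(len(n))]@T[:3,:3].T
    return T[:3,3],d
def plane(f,uv,z,s=None):
    o,d=ray(f,uv,s); return o+d*((z-o[2])/d[:,2])[:,None]
def pts(f,s=None):
    h,w=f["depth"].shape
    u,v=np.meshgrid(np.arange(w),np.arange(h))
    o,d=ray(f,np.stack([u,v],-1).reshape(-1,2),s)
    P=o+d*f["depth"].reshape(-1,1); P[f["depth"].ravel()==0]=np.nan
    return P.reshape(h,w,3)
def save(f,n): cv2.imwrite("pics/"+n,f["frame"][:,:,::-1])
E
python3 - <<'E'
from h import *
s=r.sense(); print(s)
for n in("side","top","wrist"):
    f=eyes.grab_frame(n); save(f,n+"0.png"); print(n,f["vertical_fov"],f["cx"],f["cy"],f["D"]); print(np.round(c2w(f,s),3))
    np.save("pics/%s0.npy"%n,f,allow_pickle=True)
E
```

```text
pics
{'clock': 0.0, 'qpos': array([ 1.16158894e+00,  3.53664153e-01,  1.63414394e+00,  1.76279187e-05,
        1.15520028e+00, -2.40625832e-03]), 'qvel': array([-0.00189849,  0.00051197, -0.00044254,  0.00012401,  0.00143773,
       -0.001205  ]), 'joint_efforts': array([-6.17397154e-05, -6.05242538e+01, -3.42076313e+01,  7.11045891e-05,
        9.26282723e-03,  9.54760111e-07]), 'eef_pos': array([247.10860824, 573.56612494, 241.54747984]), 'tcp_rot': array([-3.14017697e+00, -1.95238076e-05,  2.73478438e+00]), 'contact_force': array([-0.31701515,  0.46087204, -0.4252263 ]), 'wrist_torque': array([-0.0352463 , -0.02842088, -0.00065592]), 'opening': 1.0023134300606336}
side 45.227833504590485 315.7518197357592 196.7869748666144 [-0.13992217  0.          0.          0.          0.        ]
[[ 9.320000e-01 -1.860000e-01  3.100000e-01  1.210500e+02]
 [-3.620000e-01 -4.490000e-01  8.170000e-01 -1.039837e+03]
 [-1.300000e-02 -8.740000e-01 -4.860000e-01  6.732340e+02]
 [ 0.000000e+00  0.000000e+00  0.000000e+00  1.000000e+00]]
top 42.40521210500937 306.1213182929577 200.2857361822213 [-0.03116687  0.          0.          0.          0.        ]
[[ 1.80000e-02 -9.92000e-01  1.27000e-01  3.40406e+02]
 [-1.00000e+00 -1.90000e-02 -2.00000e-03 -4.25000e+00]
 [ 5.00000e-03 -1.27000e-01 -9.92000e-01  1.44575e+03]
 [ 0.00000e+00  0.00000e+00  0.00000e+00  1.00000e+00]]
wrist 64.49020640361083 318.51108843556005 200.4230073883315 [-0.03066518  0.          0.          0.          0.        ]
[[ 3.95000e-01  8.76000e-01  2.77000e-01  1.76603e+02]
 [ 9.19000e-01 -3.77000e-01 -1.20000e-01  6.04859e+02]
 [-1.00000e-03  3.02000e-01 -9.53000e-01  3.71544e+02]
 [ 0.00000e+00  0.00000e+00  0.00000e+00  1.00000e+00]]
```

View pics/top0.png

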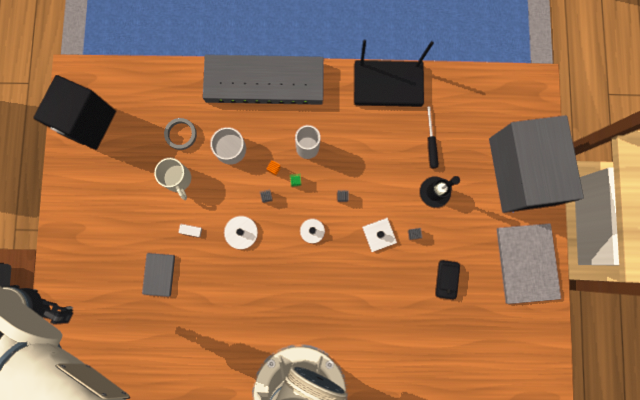

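View pics/side0.png

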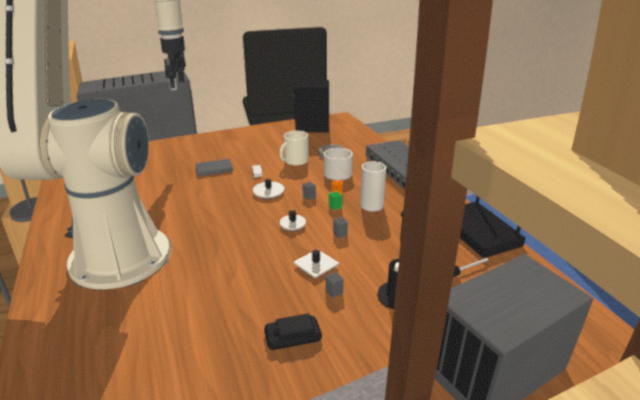

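View pics/wrist0.png

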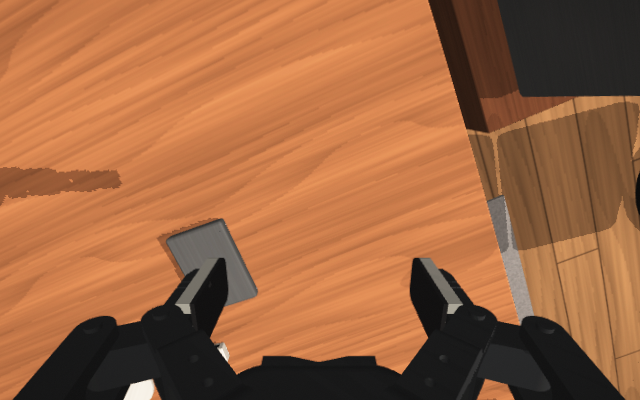

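Run:
```python
from h import *
f=np.load("pics/top0.npy",allow_pickle=True).item(); P=pts(f)
px=dict(jw=(227,146),jt=(307,141),lw=(241,233),lt=(312,231),ls=(380,235),sa=(266,196),sb=(342,196),sc=(415,234),g=(296,180),o=(273,167),pot=(435,190),handle=(455,181),mug=(170,172),tape=(180,134),hub=(190,230),mouse=(448,280),scr=(433,150),drive=(158,275),box=(535,160),rbox=(75,110))
for k,(u,v) in px.items():
    reg=P[v-15:v+16,u-15:u+16].reshape(-1,3); m=reg[:,2]>8; q=reg[m]
    print(k,np.round(P[v,u]),"zmax",np.round(np.nanmax(reg[:,2])) , np.round(np.nanmedian(q[q[:,2]>np.nanmax(q[:,2])-8],0)))
```

```text
jw [676. 221.   8.] zmax 77.0 [644. 205.  71.]
jt [695.  -7.   6.] zmax 125.0 [672. -10. 120.]
lw [426. 167.  50.] zmax 53.0 [429. 173.  47.]
lt [436. -25.  45.] zmax 47.0 [439. -27.  42.]
ls [ 428. -211.   40.] zmax 51.0 [ 431. -214.   45.]
sa [534. 106.   9.] zmax 48.0 [531. 102.  42.]
sb [ 535. -106.   35.] zmax 47.0 [ 539. -111.   42.]
sc [ 433. -307.   40.] zmax 47.0 [ 433. -309.   41.]
g [nan nan nan] zmax 47.0 [579.  24.  41.]
o [611.  86.  40.] zmax 47.0 [611.  86.  42.]
pot [ 552. -358.   60.] zmax 188.0 [ 556. -363.  188.]
handle [ 553. -369.  209.] zmax 214.0 [ 556. -372.  208.]
mug [599. 381.   3.] zmax 97.0 [578. 358.  91.]
tape [711. 359.  -2.] zmax 31.0 [692. 363.  24.]
hub [434. 314.  13.] zmax 21.0 [434. 319.  16.]
mouse [ 310. -396.   36.] zmax 42.0 [ 315. -400.   36.]
scr [ 671. -362.   28.] zmax 33.0 [ 663. -362.   27.]
drive [308. 396.  16.] zmax 26.0 [306. 396.  19.]
box [ 617. -585.  174.] zmax 179.0 [ 617. -588.  172.]
rbox [723. 586. 179.] zmax 187.0 [727. 595. 181.]
```

Call:
servo_tool(
  rows=[
    [[1.6,-3.5,1.4],0,8.5],
    [[1.6,-3.5,1.4],0,8.5],
    [[1.6,-3.5,1.4],0,8.5],
    [[1.6,-3.5,1.4],0,8.5],
    [[1.6,-3.5,1.4],0,8.5],
  ],
)

```text
clock: 0.57
eef_pos: [327.5, 397.2, 312.6]
tcp_rot: [-3.141, -0.0, 2.735]
contact_force: [0.4, -0.2, 0.1]
opening: 0.993
```

Call:
servo_tool(
  rows=[
    [[1.6,-3.5,1.4],0,8.5],
    [[1.6,-3.5,1.4],0,8.5],
    [[1.6,-3.5,1.4],0,8.5],
    [[1.6,-3.5,1.4],0,8.5],
    [[1.6,-3.5,1.4],0,8.5],
  ],
)

```text
clock: 0.98
eef_pos: [407.4, 222.1, 383.0]
tcp_rot: [3.141, 0.0, 2.735]
contact_force: [0.9, -0.0, -0.8]
opening: 0.996
```

Call:
servo_tool(
  rows=[
    [[1.6,-3.5,1.4],0,8.5],
    [[1.6,-3.5,1.4],0,8.5],
    [[0,0,0],0,8.5],
    [[0,0,0],0,8.5],
    [[0,0,0],0,8.5],
  ],
)

```text
clock: 1.4
eef_pos: [439.0, 154.0, 409.8]
tcp_rot: [-3.141, -0.001, 2.734]
contact_force: [-0.5, 0.5, -0.9]
opening: 0.997
```

```bash
cat > look.py <<'E'
import sys
from h import *
def look(n):
    s=r.sense(); f=eyes.grab_frame("wrist"); save(f,n+".png"); np.save("pics/%s.npy"%n,dict(f=f,s=s),allow_pickle=True)
    return s,f
if __name__=="__main__":
    s,f=look(sys.argv[1]); print(s["clock"],np.round(s["eef_pos"],1),np.round(s["tcp_rot"],3),np.round(s["qpos"],2),s["contact_force"],s["opening"])
E
python3 look.py w1
```

```text
1.4 [439.  154.  409.8] [-3.141e+00 -1.000e-03  2.734e+00] [ 0.33 -0.03  1.73  0.    1.45 -0.83] [-0.53696566  0.49558926 -0.92279152] 0.9965578920746908
```

View pics/w1.png

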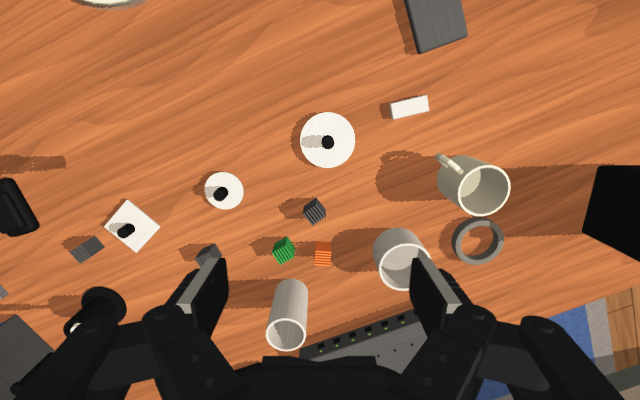

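```bash
cat > meas.py <<'E'
import sys
from h import *
from scipy.ndimage import label
APPROX=dict(jar_wide=(650,207),jar_tall=(675,-10),lid_wide=(429,173),lid_tall=(439,-27),lid_square=(431,-214),sa=(531,102),sb=(538,-110),sc=(433,-308),pot=(553,-358))
def meas(f,s,names=None,approx=APPROX,fingers=True):
    P=pts(f,s); img=f["frame"].astype(int); out={}
    h,w=img.shape[:2]; u,v=np.meshgrid(np.arange(w),np.arange(h)); 
    def band(c,rad,z0,z1,extra=None):
        m=(np.hypot(P[...,0]-c[0],P[...,1]-c[1])<rad)&(P[...,2]>z0)&(P[...,2]<z1)
        if extra is not None: m&=extra
        return m
    sat=img.max(2)-img.min(2); val=img.max(2)
    def topplane(m,z):   # pixels -> plane z
        uv=np.stack([u[m],v[m]],-1); return plane(f,uv,z,s) if len(uv) else np.zeros((0,3))
    def circ(q):
        A=np.c_[2*q[:,:2],np.ones(len(q))]; b=(q[:,:2]**2).sum(1); x=np.linalg.lstsq(A,b,rcond=None)[0]; return x[:2],np.sqrt(x[2]+x[0]**2+x[1]**2)
    for n,c in approx.items():
        if names and n not in names: continue
        if n.startswith("jar"):
            z=120 if "tall" in n else 70; rr=31 if "tall" in n else 43
            q=topplane(band(c,80,z-5,z+6),z)
            if len(q)<20: out[n]=None;continue
            cc,R0=circ(q)
            for _ in range(3):
                k=abs(np.hypot(*(q[:,:2]-cc).T)-rr)<5; 
                if k.sum()<20: break
                cc,R0=circ(q[k])
            out[n]=(*np.round(cc,1),round(R0,1),len(q))
        elif n.startswith("lid"):
            m=band(c,75,6,22,(sat<60)&(val>110)); q=topplane(m,14); 
            if len(q)<20: out[n]=None;continue
            rect=cv2.minAreaRect(q[:,:2].astype(np.float32)); cc,R0=cv2.minEnclosingCircle(q[:,:2].astype(np.float32))
            kq=topplane(band(cc,35,37,50,val<110),43)
            ck=cv2.minEnclosingCircle(kq[:,:2].astype(np.float32)) if len(kq)>5 else None
            out[n]=("plate",np.round(cc,1),round(R0,1),"rect",np.round(rect[0],1),np.round(rect[1],1),round(rect[2],1),"knob",ck and (np.round(ck[0],1),round(ck[1],1)),len(kq))
        elif n.startswith("s"):
            q=topplane(band(c,40,34,48),40)
            if len(q)<10: out[n]=None;continue
            rect=cv2.minAreaRect(q[:,:2].astype(np.float32)); out[n]=(np.round(rect[0],1),np.round(rect[1],1),round(rect[2],1),len(q))
        elif n=="pot":
            q=topplane(band(c,60,74,88,val<120),80); out[n]=len(q)>20 and (*[np.round(x,1) for x in circ(q)],np.round(q[:,:2].mean(0)),len(q))
            b=P[band(c,80,180,225,val<120)]
            hh={}
            for z0 in (140,155,170,185,198): 
                k=P[band(c,80,z0-6,z0+6)]; hh[z0]=(np.round(np.median(k[:,:2],0),1),len(k)) if len(k) else None
            out["brush"]=hh
    return out
if __name__=="__main__":
    if len(sys.argv)>2 and sys.argv[1]=="top":
        d=np.load(sys.argv[2],allow_pickle=True).item(); o=meas(d,None)
    else:
        d=np.load("pics/%s.npy"%sys.argv[1],allow_pickle=True).item(); o=meas(d["f"],d["s"])
    for k,v in o.items(): print(k,v)
E
python3 meas.py w1; echo; python3 meas.py top pics/top0.npy
```

```text
jar_wide (np.float64(669.2), np.float64(212.7), np.float64(42.6), 292)
jar_tall (np.float64(676.4), np.float64(-6.3), np.float64(31.1), 322)
lid_wide ('plate', array([431.4, 173.6]), 45.4, 'rect', array([431.2, 173.8]), array([89.6, 88.9]), 21.1, 'knob', (array([431. , 173.6]), 9.7), 118)
lid_tall ('plate', array([439.3, -23.9]), 33.9, 'rect', array([439. , -23.9]), array([67.6, 64.5]), 66.7, 'knob', (array([439.3, -23.4]), 9.4), 99)
lid_square ('plate', array([ 432.3, -210.1]), 51.0, 'rect', array([ 432.2, -209.3]), array([73.7, 75.8]), 21.3, 'knob', (array([ 432.1, -208.6]), 10.3), 88)
sa (array([533.3, 105.7]), array([28.9, 28.7]), 13.1, 202)
sb (array([ 534.1, -105.8]), array([20.8, 30.5]), 0.4, 128)
sc (array([ 436.3, -305.2]), array([28.3, 33.3]), 9.1, 247)
pot (array([ 556. , -366.6]), np.float64(23.9), array([ 541., -372.]), 94)
brush {140: (array([ 551.1, -368.9]), 28), 155: (array([ 551.5, -367.7]), 35), 170: (array([ 552.1, -367.4]), 45), 185: (array([ 552.5, -367. ]), 65), 198: (array([ 552.7, -367.7]), 110)}

jar_wide (np.float64(668.7), np.float64(211.7), np.float64(42.
[... 261 characters left out ...]
6.2]), 33.7, 'rect', array([439.2, -26.7]), array([64., 64.]), 1.1, 'knob', (array([438.4, -24.9]), 8.6), 32)
lid_square ('plate', array([ 431.6, -213.2]), 50.7, 'rect', array([ 431. , -213.3]), array([73.7, 74.2]), 21.1, 'knob', (array([ 430.7, -212.1]), 9.2), 34)
sa (array([532.8, 104.2]), array([28.4, 27.4]), 13.7, 60)
sb (array([ 536.7, -108.7]), array([28. , 27.6]), 0.6, 65)
sc (array([ 435.6, -307.8]), array([27.3, 30.1]), 1.0, 91)
pot (array([ 555.8, -370.4]), np.float64(24.1), array([ 554., -369.]), 81)
brush {140: (array([ 553.7, -364.7]), 6), 155: (array([ 551.3, -365.8]), 12), 170: (array([ 553.5, -365.4]), 9), 185: (array([ 550.3, -366.1]), 8), 198: (array([ 556.4, -368.6]), 27)}
```

Call:
servo_tool(
  rows=[
    [[0.83,-3.73,-0.8],0,8.5],
    [[0.83,-3.73,-0.8],0,8.5],
    [[0.83,-3.73,-0.8],0,8.5],
    [[0.83,-3.73,-0.8],0,8.5],
    [[0.83,-3.73,-0.8],0,8.5],
  ],
)

```text
clock: 1.87
eef_pos: [480.5, -32.4, 369.3]
tcp_rot: [3.142, -0.001, 2.738]
contact_force: [1.8, 0.3, 0.6]
opening: 0.995
```

Call:
servo_tool(
  rows=[
    [[0.83,-3.73,-0.8],0,8.5],
    [[0.83,-3.73,-0.8],0,8.5],
    [[0.83,-3.73,-0.8],0,8.5],
    [[0.83,-3.73,-0.8],0,8.5],
    [[0.83,-3.73,-0.8],0,8.5],
  ],
)

```text
clock: 2.28
eef_pos: [522.7, -219.0, 329.1]
tcp_rot: [3.141, -0.001, 2.737]
contact_force: [0.3, 1.1, 0.1]
opening: 0.995
```

Call:
servo_tool(
  rows=[
    [[0.83,-3.73,-0.8],0,8.5],
    [[0.83,-3.73,-0.8],0,8.5],
    [[0,0,0],0,8.5],
    [[0,0,0],0,8.5],
  ],
)

```text
clock: 2.62
eef_pos: [539.1, -293.3, 312.2]
tcp_rot: [3.141, -0.003, 2.735]
contact_force: [-0.4, 0.9, -0.2]
opening: 0.997
```

```bash
python3 look.py w2; python3 meas.py w2
```

```text
2.6167 [ 539.1 -293.3  312.2] [ 3.141e+00 -3.000e-03  2.735e+00] [-0.5   0.28  1.58  0.    1.29 -1.66] [-0.40579076  0.89363483 -0.16139211] 0.9970219477356529
jar_wide None
jar_tall (np.float64(676.9), np.float64(-10.6), np.float64(30.6), 825)
lid_wide None
lid_tall ('plate', array([441.5, -28. ]), 33.9, 'rect', array([455.8, -33.8]), array([67.7, 33.1]), 67.9, 'knob', (array([447., -32.]), 5.2), 22)
lid_square ('plate', array([ 433.2, -212.4]), 50.6, 'rect', array([ 432.9, -212.7]), array([73.6, 73.8]), 21.2, 'knob', (array([ 433.1, -213.4]), 9.8), 233)
sa (array([533.9, 101.5]), array([29.7, 31.8]), 11.9, 658)
sb (array([ 538. , -109.5]), array([28.9, 30.4]), 0.2, 492)
sc (array([ 436.7, -309. ]), array([27.5, 28.2]), 7.4, 340)
pot (array([ 556.4, -371.1]), np.float64(23.6), array([ 554., -369.]), 378)
brush {140: (array([ 552.8, -366.9]), 57), 155: (array([ 552.6, -366.8]), 81), 170: (array([ 552.7, -367.2]), 93), 185: (array([ 552.4, -366.8]), 102), 198: (array([ 554.8, -368.8]), 229)}
```

View pics/w2.png

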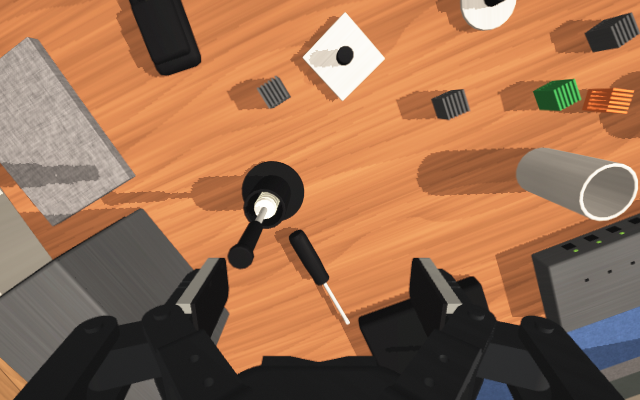

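Run:
```python
from h import *
d=np.load("pics/w2.npy",allow_pickle=True).item(); f,s=d["f"],d["s"]
P=pts(f,s); m=(np.hypot(P[...,0]-553,P[...,1]+367)<40)&(P[...,2]>190); ys,xs=np.where(m)
print(np.nanmax(P[m][:,2]), np.percentile(P[m][:,2],[50,90]))
im=f["frame"].max(2); mm=np.zeros_like(im); mm[200:290,200:290]=(im[200:290,200:290]<60)
m2=m&(P[...,2]>201); ys,xs=np.where(m2); q=plane(f,np.c_[xs,ys],206,s)[:,:2].astype(np.float32); print(len(q),cv2.minEnclosingCircle(q),q.mean(0))
print(plane(f,[[272,192],[273,193]],80,s), plane(f,[[241,253]],206,s))
```

```text
372.9792789812304 [366.25177029 370.10122842]
2155 ((593.3043212890625, -475.0528869628906), 121.83768463134766) [ 613.92316 -494.49338]
[[ 541.68213749 -353.39100418   80.        ]
 [ 543.26790708 -352.83577733   80.        ]] [[ 553.39579193 -368.1456766   206.        ]]
```

Call:
servo_tool(
  rows=[
    [[0.7,-3.7,-1.0],0,8.5],
    [[0.7,-3.7,-1.0],0,8.5],
    [[0.04,-0.07,-1.5],0,8.5],
    [[0,0,-1.5],0,8.5],
    [[0,0,0],0,8.5],
  ],
)

```text
clock: 3.08
eef_pos: [552.6, -365.6, 261.3]
tcp_rot: [3.14, -0.005, 2.736]
contact_force: [-0.3, 0.7, -0.3]
opening: 0.995
```

```bash
python3 look.py w3
python3 - <<'E'
from h import *
d=np.load("pics/w3.npy",allow_pickle=True).item(); f,s=d["f"],d["s"]
P=pts(f,s); m=(np.hypot(P[...,0]-553,P[...,1]+367)<30)&(P[...,2]>196)&(P[...,2]<214);ys,xs=np.where(m)
q=plane(f,np.c_[xs,ys],206,s)[:,:2].astype(np.float32); print(len(q),cv2.minEnclosingCircle(q),q.mean(0),np.median(P[m],0))
E
```

```text
3.0833 [ 552.6 -365.6  261.3] [ 3.14  -0.005  2.736] [-0.59  0.4   1.52  0.    1.23 -1.75] [-0.32898529  0.71962302 -0.33160419] 0.9953658130537473
862 ((555.6019897460938, -371.5251770019531), 11.39282512664795) [ 555.4393 -371.6293] [ 556.00036128 -371.9542634   204.2456457 ]
```

View pics/w3.png

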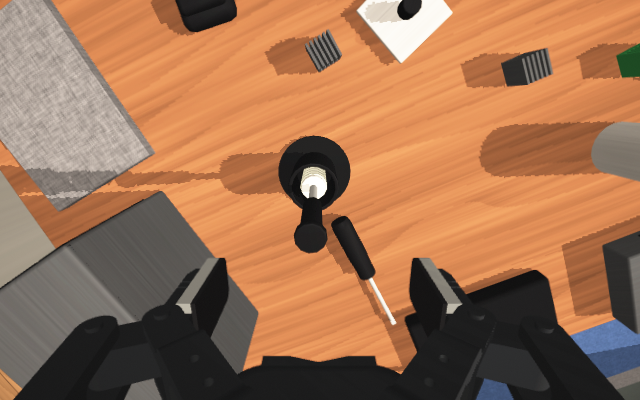

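Call:
servo_tool(
  rows=[
    [[0.3,-0.59,-2.0],0,8.5],
    [[0,0,-3.0],0,8.5],
    [[0,0,-3.0],0,8.5],
    [[0,0,-1.8],0,8.5],
    [[0,0,0],0,4],
  ],
)

```text
clock: 3.55
eef_pos: [555.1, -371.4, 163.5]
tcp_rot: [3.14, -0.005, 2.737]
contact_force: [-0.3, 0.0, -0.1]
opening: 0.878
```

Call:
servo_tool(
  rows=[
    [[0,0,0],0,2.5],
    [[0,0,0],0,2],
    [[0,0,0],0,1],
    [[0,0,0],0,0.8],
    [[0,0,0],0,0.8],
  ],
  squeeze=60,
)

```text
clock: 3.97
eef_pos: [557.1, -374.6, 168.1]
tcp_rot: [-3.141, 0.003, 2.735]
contact_force: [0.2, 0.6, 5.5]
opening: 0.187
```

Call:
servo_tool(
  rows=[
    [[0,0,0],0,0.8],
    [[0,0,0],0,0.8],
    [[0,0,0],0,0.8],
  ],
)

```text
clock: 4.22
eef_pos: [557.2, -374.7, 168.1]
tcp_rot: [-3.141, 0.003, 2.735]
contact_force: [0.1, 1.1, 7.1]
opening: 0.188
```

```bash
python3 look.py w4
```

```text
4.2167 [ 557.2 -374.7  168.1] [-3.141e+00  3.000e-03  2.735e+00] [-0.59  0.49  1.59  0.    1.05 -1.76] [0.05750182 1.09527463 7.14913178] 0.18844852557531638
```

View pics/w4.png

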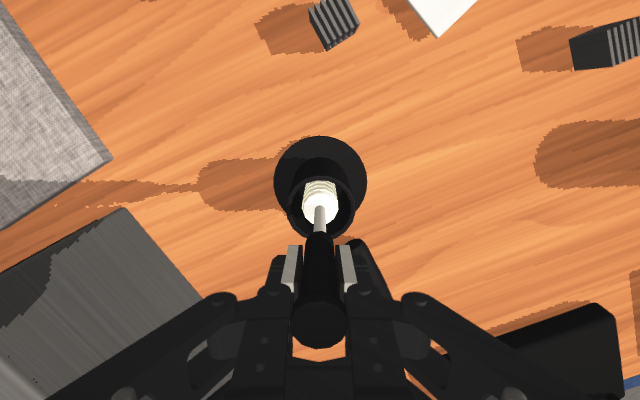

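Call:
servo_tool(
  rows=[
    [[0,0,2.0],0,0.8],
    [[0,0,3.0],0,0.8],
    [[0,0,3.5],0,0.8],
    [[0,0,3.5],0,0.8],
    [[0,0,2.7],0,0.8],
  ],
)

```text
clock: 4.68
eef_pos: [556.6, -374.5, 316.8]
tcp_rot: [-3.141, 0.003, 2.735]
contact_force: [1.5, -0.6, 0.0]
opening: 0.189
```

Call:
servo_tool(
  rows=[
    [[0.5,3.5,0.5],0,0.8],
    [[0.9,3.7,0],0,0.8],
    [[0.9,3.7,0],0,0.8],
    [[0.9,3.7,0],0,0.8],
    [[0.9,3.7,0],0,0.8],
  ],
)

```text
clock: 5.1
eef_pos: [597.3, -189.7, 318.9]
tcp_rot: [3.141, 0.001, 2.734]
contact_force: [0.6, 0.1, -0.7]
opening: 0.19
```

Call:
servo_tool(
  rows=[
    [[1,3.2,0],0,0.8],
    [[1,3,0],0,0.8],
    [[0,0,0],0,0.8],
    [[0,0,0],0,0.8],
    [[0,0,0],0,0.8],
  ],
)

```text
clock: 5.52
eef_pos: [617.2, -129.5, 318.5]
tcp_rot: [-3.141, 0.0, 2.735]
contact_force: [-0.2, -0.1, -0.5]
opening: 0.191
```

```bash
python3 look.py w5;python3 meas.py w5; python3 -c "
from h import *
f=eyes.grab_frame('side');save(f,'s5.png');np.save('pics/s5.npy',f,allow_pickle=True)"
```

```text
5.5167 [ 617.2 -129.5  318.5] [-3.141  0.     2.735] [-0.21  0.3   1.53 -0.    1.31 -1.37] [-0.17404986 -0.08619825 -0.53913013] 0.1914647099294469
jar_wide (np.float64(669.8), np.float64(209.6), np.float64(42.5), 1050)
jar_tall (np.float64(677.7), np.float64(-8.6), np.float64(30.5), 736)
lid_wide None
lid_tall ('plate', array([450.4, -29.9]), 31.5, 'rect', array([460., -34.]), array([63. , 24.2]), 66.9, 'knob', None, 0)
lid_square ('plate', array([ 433.4, -211.6]), 51.1, 'rect', array([ 433.6, -211.9]), array([74. , 73.5]), 21.1, 'knob', (array([ 434.1, -211.6]), 9.9), 227)
sa (array([534.7, 103.4]), array([29.4, 29.9]), 12.1, 618)
sb (array([ 538. , -108.1]), array([28. , 27.9]), 0.9, 301)
sc (array([ 437.2, -307.9]), array([28.9, 30.4]), 8.5, 518)
pot (array([ 557.4, -369.4]), np.float64(23.7), array([ 557., -369.]), 481)
brush {140: None, 155: None, 170: None, 185: None, 198: None}
```

View pics/w5.png

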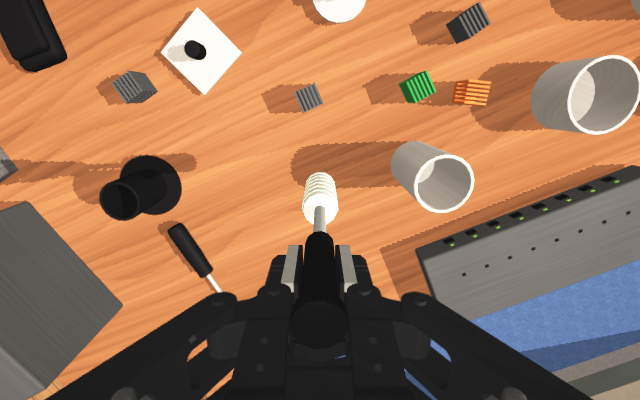

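View pics/s5.png

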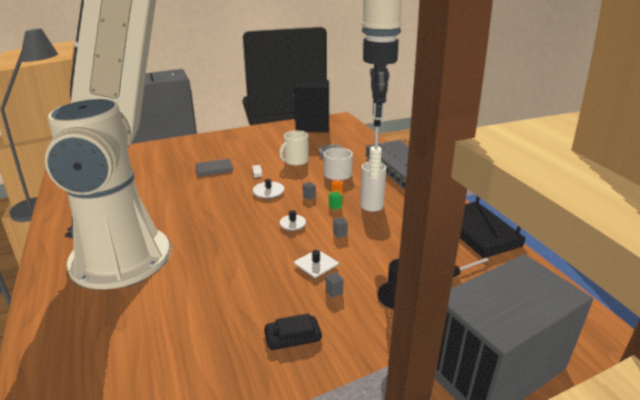

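```bash
cat > tip.py <<'E'
import sys
from h import *
d=np.load("pics/%s.npy"%sys.argv[1],allow_pickle=True).item(); f,s=d["f"],d["s"]
P=pts(f,s); T=np.eye(4); T[:3,:3]=R.from_euler('xyz',s["tcp_rot"]).as_matrix(); T[:3,3]=s["eef_pos"]
Q=(P-T[:3,3])@T[:3,:3]
m=(np.hypot(Q[...,0],Q[...,1])<40)&(Q[...,2]>30)&(Q[...,2]<175)
for a in range(40,176,15):
    k=Q[m&(abs(Q[...,2]-a)<7)]
    if len(k)>3: print(a,len(k),"x max %.1f med %.1f"%(np.percentile(k[:,0],95),np.median(k[:,0])),"y %.1f..%.1f"%tuple(np.percentile(k[:,1],[3,97])))
k=Q[m]; print("zmax",np.percentile(k[:,2],[90,98,99.5]))
E
python3 tip.py w5
```

```text
40 43 x max 4.9 med 4.1 y -2.3..4.7
55 102 x max 4.6 med 3.9 y -2.1..4.9
70 84 x max 4.7 med 3.9 y -2.2..5.2
85 722 x max 11.7 med 4.1 y -9.7..12.9
100 190 x max 14.0 med 11.3 y -11.6..14.8
115 165 x max 14.2 med 12.0 y -11.0..14.3
130 96 x max 14.2 med 12.0 y -10.0..14.3
145 90 x max 14.1 med 12.3 y -10.2..13.8
160 59 x max 14.3 med 11.9 y -10.0..14.5
zmax [132.91977632 154.04980114 155.41491746]
```

Call:
servo_tool(
  rows=[
    [[1.5,3.0,0],0,0.8],
    [[1.5,3.0,0],0,0.8],
    [[1.5,3.0,0],0,0.8],
    [[1.5,2.9,0],0,0.8],
    [[0,0,0],0,0.8],
  ],
)

```text
clock: 6.03
eef_pos: [679.2, -6.8, 318.0]
tcp_rot: [3.139, 0.0, 2.736]
contact_force: [-0.5, -1.1, -1.2]
opening: 0.189
```

Call:
servo_tool(
  rows=[
    [[0,0,0],0,0.8],
    [[0,0,0],0,0.8],
  ],
)

```text
clock: 6.2
eef_pos: [677.0, -11.5, 318.0]
tcp_rot: [-3.141, -0.0, 2.734]
contact_force: [-0.1, -0.6, -1.5]
opening: 0.183
```

```bash
python3 look.py w6;python3 meas.py w6; python3 tip.py w6
```

```text
6.2 [677.  -11.5 318. ] [-3.141 -0.     2.734] [-0.02  0.38  1.43 -0.    1.34 -1.18] [-0.10091526 -0.59609871 -1.45464424] 0.1831242268109061
jar_wide (np.float64(670.5), np.float64(210.9), np.float64(42.4), 1032)
jar_tall (np.float64(678.4), np.float64(-7.5), np.float64(30.5), 562)
lid_wide None
lid_tall ('plate', array([456.4, -31.1]), 29.2, 'rect', array([463.9, -34.5]), array([58.4, 16.5]), 66.1, 'knob', None, 0)
lid_square ('plate', array([ 434.4, -210.5]), 51.1, 'rect', array([ 434.3, -210.9]), array([75.1, 74.2]), 21.0, 'knob', (array([ 435. , -209.3]), 11.1), 246)
sa (array([535.4, 104.5]), array([28.6, 28.4]), 12.4, 441)
sb (array([ 539.3, -107.3]), array([28.6, 29.3]), 0.3, 453)
sc (array([ 438.1, -306.1]), array([29.5, 32.3]), 5.8, 553)
pot (array([ 558.6, -367.7]), np.float64(23.5), array([ 559., -366.]), 458)
brush {140: None, 155: None, 170: None, 185: None, 198: None}
40 43 x max 4.8 med 4.2 y -1.9..4.7
55 99 x max 4.6 med 3.9 y -2.5..4.9
70 85 x max 4.5 med 3.9 y -2.2..5.2
85 718 x max 11.7 med 4.0 y -9.7..12.9
100 191 x max 14.1 med 11.5 y -11.6..14.8
115 158 x max 14.2 med 12.2 y -10.7..14.3
130 94 x max 14.2 med 12.2 y -10.0..14.3
145 93 x max 14.3 med 12.4 y -10.2..13.8
160 63 x max 14.3 med 12.0 y -10.6..14.2
zmax [133.48103484 154.01348062 155.64938301]
```

View pics/w6.png

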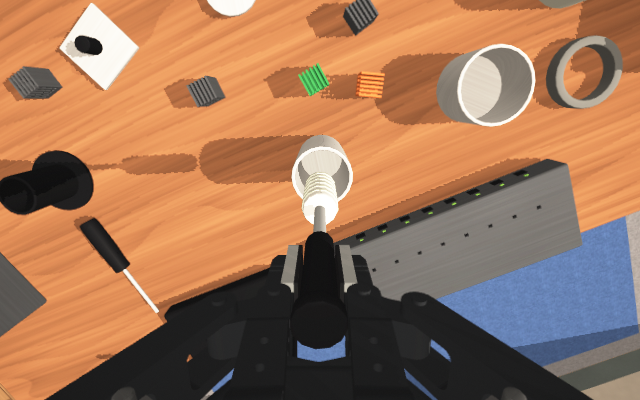

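Call:
servo_tool(
  rows=[
    [[0.05,0.2,-3.0],0,0.8],
    [[0,0,-3.5],0,0.8],
    [[0,0,-3.5],0,0.8],
    [[0,0,-3.5],0,0.8],
    [[0,0,0],0,0.8],
  ],
)

```text
clock: 6.67
eef_pos: [673.1, -9.9, 176.3]
tcp_rot: [-3.137, -0.01, 2.733]
contact_force: [-2.1, -0.1, -1.9]
opening: 0.188
```

Call:
servo_tool(
  rows=[
    [[0,0,-0.5],0,0.8],
    [[0,0,-0.5],0,0.8],
    [[0,0,0],0,0.8],
  ],
)

```text
clock: 6.92
eef_pos: [678.7, -8.8, 174.9]
tcp_rot: [3.141, 0.002, 2.734]
contact_force: [0.3, 0.2, -1.2]
opening: 0.186
```

Call:
servo_tool(
  rows=[
    [[0,0,-0.5],0,0.8],
    [[0,0,-0.3],0,0.8],
    [[0,0,0],0,0.8],
  ],
)

```text
clock: 7.17
eef_pos: [679.8, -8.2, 168.0]
tcp_rot: [3.14, 0.005, 2.735]
contact_force: [-0.8, 0.7, 8.9]
opening: 0.191
```

Call:
servo_tool(
  rows=[
    [[0,0,-0.2],0,0.8],
    [[0,0,0],0,0.8],
    [[0,0,0],0,0.8],
  ],
)

```text
clock: 7.42
eef_pos: [681.0, -8.1, 167.9]
tcp_rot: [3.138, 0.008, 2.735]
contact_force: [-0.6, -0.2, 17.7]
opening: 0.187
```

Call:
servo_tool(
  rows=[
    [[0,0,2.6],0,0.8],
    [[0,0,3.0],0,0.8],
    [[0,0,3.0],0,0.8],
    [[0,0,3.0],0,0.8],
    [[0,0,0],0,0.8],
  ],
)

```text
clock: 7.83
eef_pos: [681.0, -8.1, 287.3]
tcp_rot: [3.137, 0.01, 2.735]
contact_force: [1.6, -0.0, 0.2]
opening: 0.188
```

Call:
servo_tool(
  rows=[
    [[0,0,0],0,0.8],
    [[0,0,0],0,0.8],
  ],
)

```text
clock: 8.0
eef_pos: [677.6, -8.1, 279.3]
tcp_rot: [3.142, 0.0, 2.735]
contact_force: [-0.9, 0.3, -0.7]
opening: 0.189
```

Call:
servo_tool(
  rows=[
    [[0,0,-3.0],0,0.8],
    [[0,0,-3.0],0,0.8],
    [[0,0,-3.0],0,0.8],
    [[0,0,-1.3],0,0.8],
    [[0,0,0],0,0.8],
  ],
)

```text
clock: 8.42
eef_pos: [674.8, -8.1, 171.3]
tcp_rot: [-3.138, -0.008, 2.735]
contact_force: [-1.4, 0.1, -1.4]
opening: 0.186
```

Call:
servo_tool(
  rows=[
    [[0,0,-0.6],0,0.8],
    [[0,0,-0.6],0,0.8],
    [[0,0,-0.1],0,0.8],
    [[0,0,0],0,0.8],
  ],
)

```text
clock: 8.75
eef_pos: [681.2, -8.4, 167.9]
tcp_rot: [3.139, 0.008, 2.735]
contact_force: [-0.3, -0.2, 14.4]
opening: 0.189
```

Call:
servo_tool(
  rows=[
    [[0,0,3.0],0,0.8],
    [[0,0,4.0],0,0.8],
    [[0,0,4.0],0,0.8],
    [[0,0,3.5],0,0.8],
    [[0,0,1.0],0,0.8],
  ],
)

```text
clock: 9.17
eef_pos: [680.7, -8.2, 327.2]
tcp_rot: [3.137, 0.011, 2.735]
contact_force: [0.9, 0.9, 0.3]
opening: 0.187
```

Call:
servo_tool(
  rows=[
    [[-0.1,3.5,0],0,0.8],
    [[-0.1,3.5,0],0,0.8],
    [[-0.1,3.5,0],0,0.8],
    [[-0.1,3.5,0],0,0.8],
    [[-0.1,3.5,0],0,0.8],
  ],
)

```text
clock: 9.58
eef_pos: [672.9, 168.4, 319.5]
tcp_rot: [3.14, 0.002, 2.734]
contact_force: [0.5, 0.1, -1.1]
opening: 0.187
```

Call:
servo_tool(
  rows=[
    [[-0.1,3.0,0],0,0.8],
    [[0,0,0],0,0.8],
    [[0,0,0],0,0.8],
    [[0,0,0],0,0.8],
  ],
)

```text
clock: 9.92
eef_pos: [671.9, 196.6, 318.8]
tcp_rot: [3.141, 0.001, 2.735]
contact_force: [-0.0, -0.5, -1.2]
opening: 0.185
```

```bash
python3 look.py w7;python3 meas.py w7; python3 tip.py w7 | tail -3
```

```text
9.9167 [671.9 196.6 318.8] [3.141e+00 1.000e-03 2.735e+00] [ 0.28  0.42  1.37 -0.    1.35 -0.88] [-0.01009553 -0.54557622 -1.24183226] 0.1853470016771544
jar_wide (np.float64(670.4), np.float64(212.8), np.float64(42.5), 655)
jar_tall (np.float64(678.5), np.float64(-5.2), np.float64(30.4), 650)
lid_wide ('plate', array([448.2, 167.4]), 42.8, 'rect', array([461.4, 161.6]), array([85.5, 30. ]), 66.1, 'knob', None, 0)
lid_tall ('plate', array([441.2, -22.8]), 34.5, 'rect', array([441.7, -22.8]), array([68.2, 65.9]), 55.0, 'knob', (array([441.8, -21.9]), 11.0), 225)
lid_square ('plate', array([ 452. , -186.2]), 26.7, 'rect', array([ 458.8, -178. ]), array([21.2, 53.3]), 50.3, 'knob', None, 0)
sa (array([535.3, 106.3]), array([29.2, 29.1]), 12.9, 440)
sb (array([ 539.2, -105.1]), array([31.8, 29.3]), 89.2, 477)
sc None
pot False
brush {140: None, 155: None, 170: None, 185: None, 198: None}
145 97 x max 15.2 med 13.5 y -10.2..13.7
160 61 x max 15.4 med 12.8 y -9.9..15.2
zmax [132.64271547 154.02461451 154.99729032]
```

View pics/w7.png

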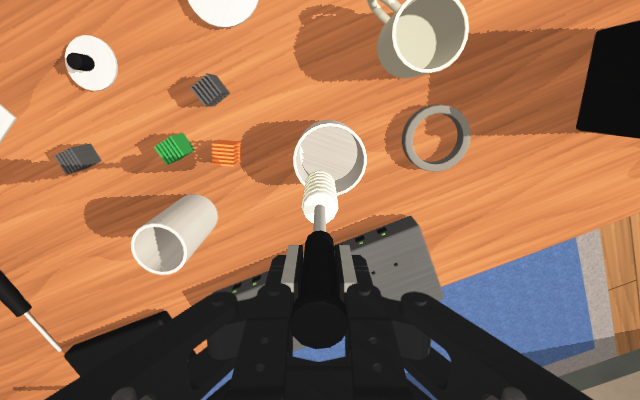

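Call:
servo_tool(
  rows=[
    [[-0.2,1.4,-2.0],0,0.8],
    [[0,0,-3.0],0,0.8],
    [[0,0,-3.5],0,0.8],
    [[0,0,-3.5],0,0.8],
    [[0,0,-1.5],0,0.8],
  ],
)

```text
clock: 10.38
eef_pos: [667.9, 208.5, 178.7]
tcp_rot: [-3.138, -0.004, 2.733]
contact_force: [-0.8, -0.5, -1.1]
opening: 0.184
```

Call:
servo_tool(
  rows=[
    [[0,0,-0.7],0,0.8],
    [[0,0,-0.7],0,0.8],
    [[0,0,-0.5],0,0.8],
    [[0,0,0],0,0.8],
  ],
)

```text
clock: 10.72
eef_pos: [672.5, 210.7, 168.0]
tcp_rot: [3.138, 0.005, 2.734]
contact_force: [-0.7, -1.3, 8.9]
opening: 0.183
```

Call:
servo_tool(
  rows=[
    [[0,0,-0.2],0,0.8],
    [[0,0,0],0,0.8],
    [[0,0,0],0,0.8],
  ],
)

```text
clock: 10.97
eef_pos: [673.2, 210.8, 167.9]
tcp_rot: [3.137, 0.007, 2.734]
contact_force: [-1.2, -1.5, 18.1]
opening: 0.191
```

Call:
servo_tool(
  rows=[
    [[0,0,2.0],0,0.8],
    [[0,0,2.5],0,0.8],
    [[0,0,2.3],0,0.8],
    [[0,0,0],0,0.8],
    [[0,0,0],0,0.8],
  ],
)

```text
clock: 11.38
eef_pos: [671.6, 210.8, 233.8]
tcp_rot: [3.138, 0.005, 2.734]
contact_force: [0.4, -0.0, -0.6]
opening: 0.188
```

Call:
servo_tool(
  rows=[
    [[0,0,0],0,0.8],
  ],
)

```text
clock: 11.47
eef_pos: [670.1, 210.5, 231.1]
tcp_rot: [3.141, 0.001, 2.734]
contact_force: [0.2, -0.3, -1.0]
opening: 0.189
```

Call:
servo_tool(
  rows=[
    [[0,0,-2.0],0,0.8],
    [[0,0,-2.0],0,0.8],
    [[0,0,-1.6],0,0.8],
    [[0,0,-0.7],0,0.8],
    [[0,0,-0.6],0,0.8],
  ],
)

```text
clock: 11.88
eef_pos: [672.1, 210.7, 164.7]
tcp_rot: [3.139, 0.004, 2.735]
contact_force: [-2.0, -4.5, 46.5]
opening: 0.184
```

Call:
servo_tool(
  rows=[
    [[0,0,0],0,0.8],
    [[0,0,0],0,0.8],
    [[0,0,0],0,0.8],
  ],
)

```text
clock: 12.13
eef_pos: [672.0, 210.6, 164.6]
tcp_rot: [3.139, 0.005, 2.735]
contact_force: [-1.4, -2.4, 20.1]
opening: 0.181
```

Call:
servo_tool(
  rows=[
    [[0,0,3.0],0,0.8],
    [[0,0,4.0],0,0.8],
    [[0,0,4.0],0,0.8],
    [[0,0,4.0],0,0.8],
    [[0,0,1.0],0,0.8],
  ],
)

```text
clock: 12.55
eef_pos: [671.9, 211.3, 328.6]
tcp_rot: [3.136, 0.007, 2.735]
contact_force: [1.1, 0.8, 1.1]
opening: 0.179
```

Call:
servo_tool(
  rows=[
    [[-0.75,-3.8,0],0,0.8],
    [[-0.75,-3.8,0],0,0.8],
    [[-0.75,-3.8,0],0,0.8],
    [[-0.75,-3.8,0],0,0.8],
    [[-0.75,-3.8,0],0,0.8],
  ],
)

```text
clock: 12.97
eef_pos: [631.3, 19.1, 320.4]
tcp_rot: [-3.141, -0.001, 2.735]
contact_force: [0.3, -0.4, -0.9]
opening: 0.183
```

Call:
servo_tool(
  rows=[
    [[-0.75,-3.8,0],0,0.8],
    [[-0.75,-3.8,0],0,0.8],
    [[-0.75,-3.8,0],0,0.8],
    [[-0.75,-3.8,0],0,0.8],
    [[-0.75,-3.8,0],0,0.8],
  ],
)

```text
clock: 13.38
eef_pos: [593.8, -171.0, 320.6]
tcp_rot: [-3.141, -0.001, 2.735]
contact_force: [0.7, -0.0, -1.1]
opening: 0.182
```

Call:
servo_tool(
  rows=[
    [[-0.75,-3.8,0],0,0.8],
    [[-0.75,-3.8,0],0,0.8],
    [[-0.75,-3.8,0],0,0.8],
    [[-0.75,-3.8,0],0,0.8],
    [[0,0,0],0,0.8],
  ],
)

```text
clock: 13.8
eef_pos: [562.7, -327.4, 320.2]
tcp_rot: [-3.139, -0.001, 2.731]
contact_force: [0.1, 1.3, -0.0]
opening: 0.179
```

Call:
servo_tool(
  rows=[
    [[0,0,0],0,0.8],
    [[0,0,0],0,0.8],
    [[0,0,0],0,0.8],
  ],
)

```text
clock: 14.05
eef_pos: [564.9, -320.1, 320.8]
tcp_rot: [3.141, -0.001, 2.736]
contact_force: [0.1, 0.9, -0.5]
opening: 0.175
```

```bash
python3 look.py w8;python3 meas.py w8; python3 tip.py w8 | tail -5
```

```text
14.05 [ 564.9 -320.1  320.8] [ 3.141e+00 -1.000e-03  2.736e+00] [-0.52  0.33  1.49  0.    1.32 -1.68] [ 0.05613065  0.92296879 -0.4999266 ] 0.1751116257409549
jar_wide None
jar_tall (np.float64(677.0), np.float64(-11.0), np.float64(30.4), 635)
lid_wide None
lid_tall None
lid_square ('plate', array([ 433.2, -213.5]), 50.5, 'rect', array([ 433. , -213.4]), array([73.3, 73.8]), 21.4, 'knob', (array([ 433.6, -213.6]), 9.7), 227)
sa (array([540.2,  92.7]), array([26.5, 19.4]), 69.0, 274)
sb (array([ 537.9, -109.7]), array([28.4, 29.7]), 0.3, 507)
sc (array([ 437. , -309.6]), array([28.9, 28.2]), 7.8, 337)
pot (array([ 556.8, -371.5]), np.float64(23.6), array([ 556., -371.]), 436)
brush {140: None, 155: None, 170: (array([ 548.7, -312.9]), 81), 185: (array([ 549.1, -312.7]), 96), 198: (array([ 549.7, -313.1]), 112)}
100 205 x max 17.4 med 15.0 y -12.6..13.6
115 119 x max 17.8 med 15.7 y -12.0..12.5
130 118 x max 18.2 med 16.0 y -12.2..12.2
145 142 x max 18.7 med 16.4 y -12.6..12.5
zmax [130.56832141 150.2491347  151.57609573]
```

View pics/w8.png

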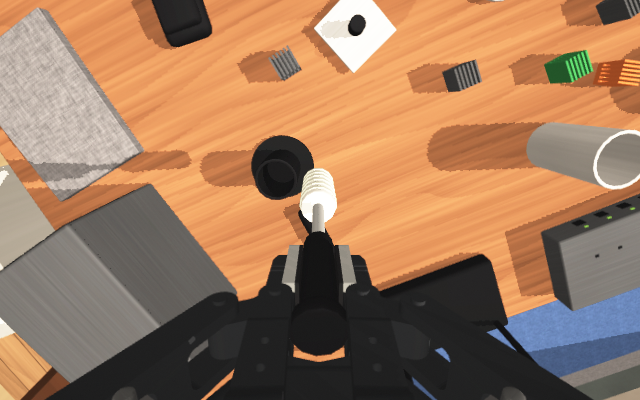

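Call:
servo_tool(
  rows=[
    [[-0.2,-2.6,0],0,0.8],
    [[-0.2,-2.7,0],0,0.8],
    [[0,0,0],0,0.8],
    [[0,0,0],0,0.8],
  ],
)

```text
clock: 14.43
eef_pos: [561.1, -373.9, 321.1]
tcp_rot: [3.141, -0.0, 2.735]
contact_force: [-0.2, -0.1, 0.0]
opening: 0.179
```

```bash
python3 look.py w9;python3 meas.py w9|grep pot; python3 tip.py w9 | tail -5
```

```text
14.4333 [ 561.1 -373.9  321.1] [ 3.141 -0.     2.735] [-0.59  0.37  1.43  0.    1.34 -1.75] [-0.23839775 -0.10144818  0.00753356] 0.17943417119793428
pot (array([ 556.8, -372.1]), np.float64(23.6), array([ 550., -369.]), 318)
100 200 x max 17.4 med 14.9 y -12.6..13.6
115 121 x max 17.9 med 15.8 y -11.9..12.5
130 117 x max 18.3 med 16.2 y -12.2..12.1
145 146 x max 18.7 med 16.3 y -12.5..12.7
zmax [130.2864111  150.13912405 151.35748606]
```

View pics/w9.png

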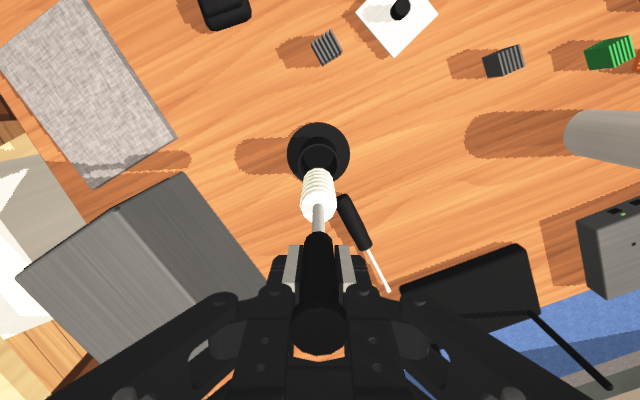

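Aligned. Lower.

Call:
servo_tool(
  rows=[
    [[0,0,-3.0],0,0.8],
    [[0,0,-3.5],0,0.8],
    [[0,0,-3.0],0,0.8],
    [[0,0,-3.0],0,0.8],
    [[0,0,0],0,0.8],
  ],
)

```text
clock: 14.9
eef_pos: [558.2, -370.5, 190.1]
tcp_rot: [3.139, -0.01, 2.736]
contact_force: [-1.5, 1.5, -1.7]
opening: 0.175
```

Call:
servo_tool(
  rows=[
    [[0,0,-1.5],0,0.8],
    [[0,0,-0.7],0,0.8],
    [[0,0,-0.6],0,0.8],
    [[0,0,0],0,0.8],
    [[0,0,0],0,0.8],
  ],
)

```text
clock: 15.32
eef_pos: [561.2, -374.1, 169.2]
tcp_rot: [-3.141, 0.001, 2.735]
contact_force: [-0.3, 0.1, -0.2]
opening: 0.178
```

Call:
servo_tool(
  rows=[
    [[0,0,-0.4],0,0.8],
    [[0,0,0],0,0.8],
    [[0,0,0],0,0.8],
  ],
)

```text
clock: 15.57
eef_pos: [561.1, -374.5, 164.9]
tcp_rot: [-3.141, 0.001, 2.735]
contact_force: [0.9, -0.0, 0.4]
opening: 0.176
```

Call:
servo_tool(
  rows=[
    [[0,0,0],0,2.2],
    [[0,0,0],0,3],
    [[0,0,0],0,4.5],
    [[0,0,0],0,5.5],
    [[0,0,0],0,5.5],
  ],
)

```text
clock: 15.98
eef_pos: [560.8, -374.2, 164.3]
tcp_rot: [-3.142, -0.0, 2.735]
contact_force: [-0.0, 0.0, -0.1]
opening: 0.645
```

Call:
servo_tool(
  rows=[
    [[0,0,0],0,5.5],
    [[0,0,2],0,5.5],
    [[0,0,3],0,5.5],
    [[0,0,4],0,5.5],
    [[0,0,3],0,5.5],
  ],
)

```text
clock: 16.4
eef_pos: [561.0, -374.3, 286.7]
tcp_rot: [-3.141, 0.001, 2.735]
contact_force: [0.6, -1.0, 0.9]
opening: 0.64
```

```bash
python3 look.py w10;python3 meas.py w10
```

```text
16.4 [ 561.  -374.3  286.7] [-3.141e+00  1.000e-03  2.735e+00] [-0.59  0.39  1.47  0.    1.27 -1.75] [ 0.61075177 -0.98065667  0.91530106] 0.640042164159591
jar_wide None
jar_tall None
lid_wide None
lid_tall None
lid_square ('plate', array([ 433.2, -213.7]), 50.6, 'rect', array([ 433.1, -213.4]), array([72.6, 73.8]), 20.8, 'knob', (array([ 436.4, -215.8]), 8.4), 118)
sa None
sb (array([ 537.9, -110.7]), array([29.2, 31.6]), 1.0, 728)
sc (array([ 436.8, -309.7]), array([28.7, 28.4]), 8.4, 463)
pot (array([ 556.7, -372.2]), np.float64(23.6), array([ 553., -371.]), 459)
brush {140: (array([ 551.3, -370.4]), 40), 155: (array([ 551.5, -369.5]), 61), 170: (array([ 551.6, -369.6]), 75), 185: (array([ 551.5, -369.6]), 56), 198: (array([ 556.5, -371.2]), 241)}
```

View pics/w10.png

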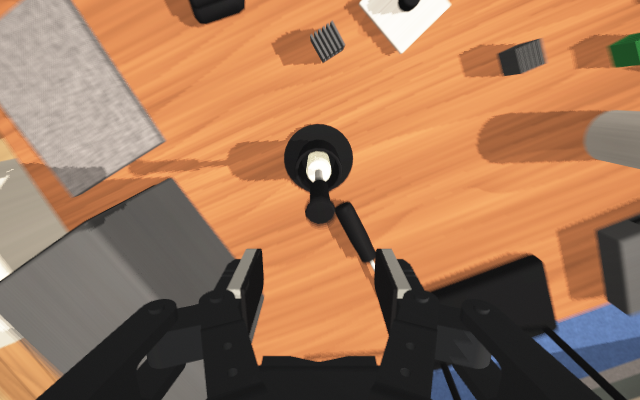

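Call:
servo_tool(
  rows=[
    [[-0.3,3.3,0],0.1,6],
    [[-0.3,3.3,0],0.1,6],
    [[-0.3,3.3,-1.5],0.1,6],
    [[-0.3,3.3,-2],0.1,6],
    [[-0.3,3.3,-2],0.006,6],
  ],
)

```text
clock: 16.87
eef_pos: [545.7, -208.0, 229.2]
tcp_rot: [-3.141, 0.002, -3.137]
contact_force: [0.4, 1.0, -0.5]
opening: 0.706
```

Call:
servo_tool(
  rows=[
    [[-0.3,3.3,-2],0,6],
    [[-0.3,3.3,-2],0,6],
    [[-0.2,3.1,-2],0,6],
    [[0,0,-1.5],0,6],
    [[0,0,0],0,6],
  ],
)

```text
clock: 17.28
eef_pos: [535.7, -110.2, 151.5]
tcp_rot: [3.141, -0.005, -3.14]
contact_force: [-0.2, 0.8, -0.1]
opening: 0.704
```

Call:
servo_tool(
  rows=[
    [[0,0,0],0,6],
    [[0,0,0],0,6],
  ],
)

```text
clock: 17.45
eef_pos: [538.6, -113.0, 155.2]
tcp_rot: [-3.141, 0.001, 3.14]
contact_force: [0.8, 0.9, 0.2]
opening: 0.703
```

```bash
python3 look.py w11;python3 meas.py w11
```

```text
17.45 [ 538.6 -113.   155.2] [-3.141e+00  1.000e-03  3.140e+00] [-0.21  0.34  1.87 -0.    0.93 -1.78] [0.78205862 0.89915603 0.21185398] 0.703356175352492
jar_wide (np.float64(671.1), np.float64(191.5), np.float64(27.7), 280)
jar_tall (np.float64(651.8), np.float64(-20.1), np.float64(8.8), 318)
lid_wide ('plate', array([437.1, 152.1]), 41.7, 'rect', array([441.1, 138. ]), array([83.4, 29.2]), 15.9, 'knob', None, 0)
lid_tall ('plate', array([440.1, -26.7]), 33.6, 'rect', array([439.9, -26.5]), array([65.4, 66.9]), 0.6, 'knob', (array([440.4, -27.2]), 9.9), 612)
lid_square ('plate', array([ 432.7, -211.7]), 50.9, 'rect', array([ 432.9, -211.6]), array([73.4, 73.6]), 21.2, 'knob', (array([ 432.7, -211.1]), 10.2), 633)
sa (array([533.3, 101.6]), array([30.3, 32.2]), 13.3, 1231)
sb (array([ 537.2, -108.4]), array([27.7, 27.9]), 90.0, 657)
sc (array([ 436.9, -306.2]), array([28.2, 32.4]), 6.2, 1629)
pot (array([ 559.6, -350.9]), np.float64(9.9), array([ 562., -345.]), 209)
brush {140: None, 155: None, 170: None, 185: None, 198: None}
```

View pics/w11.png

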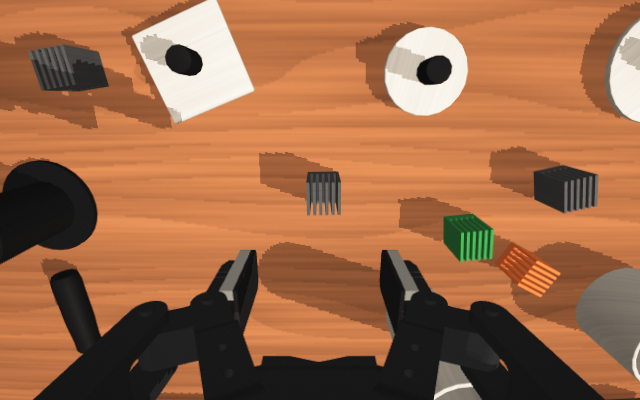

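Call:
servo_tool(
  rows=[
    [[-0.1,0.4,-3],0,6],
    [[0,0,-3.5],0,6],
    [[0,0,-3.0],0,6],
    [[0,0,-2.0],0,6],
    [[0,0,-0.5],0,6],
  ],
)

```text
clock: 17.92
eef_pos: [535.6, -108.9, 32.1]
tcp_rot: [3.141, -0.003, 3.139]
contact_force: [-1.2, 0.6, -0.2]
opening: 0.701
```

Call:
servo_tool(
  rows=[
    [[0,0,0],0,5],
    [[0,0,0],0,3.5],
    [[0,0,0],0,2.8],
    [[0,0,0],0,2],
    [[0,0,0],0,2],
  ],
  squeeze=40,
)

```text
clock: 18.33
eef_pos: [538.3, -108.8, 36.2]
tcp_rot: [-3.141, 0.003, 3.141]
contact_force: [-1.0, -2.5, 9.0]
opening: 0.314
```

Call:
servo_tool(
  rows=[
    [[0,0,0],0,2],
    [[0,0,1],0,2],
    [[0,0,3],0,2],
    [[0,0,3.5],0,2],
    [[0,0,3.5],0,2],
  ],
)

```text
clock: 18.75
eef_pos: [536.2, -108.0, 146.2]
tcp_rot: [3.141, -0.001, 3.141]
contact_force: [0.9, -0.3, -0.3]
opening: 0.316
```

Call:
servo_tool(
  rows=[
    [[0.5,1,3.5],0,2],
    [[1,1,2.5],0,2],
    [[0,0,0],0,2],
    [[0,0,0],0,2],
  ],
)

```text
clock: 19.08
eef_pos: [553.1, -87.9, 207.0]
tcp_rot: [-3.141, 0.005, -3.141]
contact_force: [0.0, 0.9, -1.6]
opening: 0.318
```

```bash
python3 look.py w12;python3 meas.py w12
```

```text
19.0833 [553.1 -87.9 207. ] [-3.141  0.005 -3.141] [-0.16  0.29  1.81  0.    1.04 -1.73] [ 0.00363385  0.87602232 -1.61894243] 0.31762187397870906
jar_wide (np.float64(668.5), np.float64(208.8), np.float64(42.3), 995)
jar_tall (np.float64(688.0), np.float64(7.4), np.float64(19.4), 70)
lid_wide ('plate', array([432.2, 170. ]), 46.9, 'rect', array([432., 170.]), array([89. , 93.7]), 2.0, 'knob', (array([432.4, 168.8]), 11.2), 440)
lid_tall ('plate', array([440.1, -26.1]), 33.6, 'rect', array([440. , -25.7]), array([65.7, 66.1]), 0.4, 'knob', (array([440.4, -26.6]), 9.9), 418)
lid_square ('plate', array([ 433.2, -211.7]), 50.9, 'rect', array([ 432.6, -211.2]), array([73.4, 73.7]), 21.1, 'knob', (array([ 433.5, -210.5]), 10.5), 451)
sa (array([533.9, 102.6]), array([28.7, 30.1]), 11.6, 852)
sb None
sc (array([ 437.1, -306.6]), array([28.6, 31.8]), 6.6, 1138)
pot (array([ 556. , -366.4]), np.float64(22.5), array([ 557., -352.]), 488)
brush {140: None, 155: None, 170: None, 185: None, 198: None}
```

View pics/w12.png

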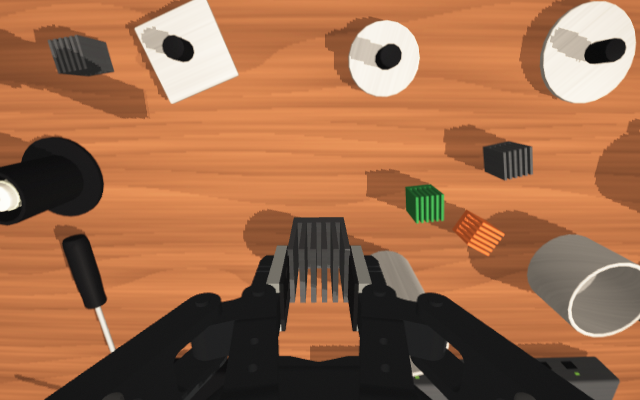

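Call:
servo_tool(
  rows=[
    [[3.1,2,0],0,2],
    [[3.1,2,0],0,2],
    [[3.1,2,0],0,2],
    [[3.2,1.9,0],0,2],
    [[0,0,0],0,2],
  ],
)

```text
clock: 19.55
eef_pos: [680.4, -6.2, 202.3]
tcp_rot: [3.14, 0.001, -3.141]
contact_force: [-1.4, 0.2, -0.9]
opening: 0.317
```

Call:
servo_tool(
  rows=[
    [[0,0,0],0,2],
    [[0,0,0],0,2],
    [[0,0,0],0,2],
  ],
)

```text
clock: 19.8
eef_pos: [675.2, -9.9, 203.2]
tcp_rot: [-3.141, -0.003, 3.14]
contact_force: [0.7, 0.2, -0.4]
opening: 0.317
```

```bash
python3 look.py w13;python3 meas.py w13
```

```text
19.8 [675.2  -9.9 203.2] [-3.141e+00 -3.000e-03  3.140e+00] [-0.02  0.47  1.55 -0.    1.13 -1.59] [ 0.70680581  0.2330168  -0.41856719] 0.31748925868326566
jar_wide (np.float64(669.9), np.float64(209.6), np.float64(42.4), 1730)
jar_tall (np.float64(677.9), np.float64(-7.9), np.float64(30.3), 1126)
lid_wide None
lid_tall None
lid_square None
sa (array([535. , 103.3]), array([28.5, 29.9]), 12.6, 1118)
sb None
sc None
pot False
brush {140: None, 155: None, 170: None, 185: None, 198: None}
```

View pics/w13.png

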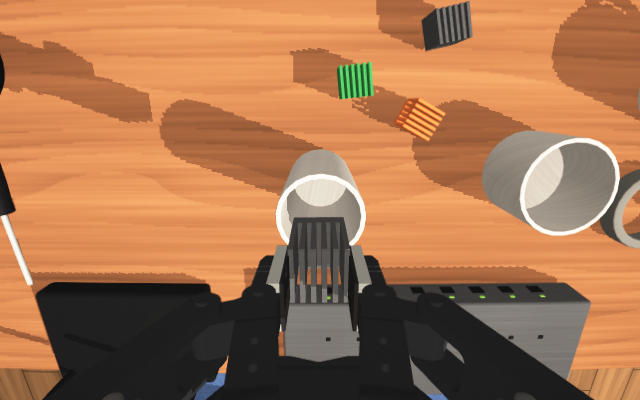

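Call:
servo_tool(
  rows=[
    [[0.25,0.1,-2],0,2],
    [[0,0,-2.5],0,2],
    [[0,0,-1.5],0,2],
    [[0,0,-0.7],0,2],
    [[0,0,0],0,2],
  ],
)

```text
clock: 20.27
eef_pos: [677.6, -8.8, 135.7]
tcp_rot: [3.142, -0.003, 3.14]
contact_force: [0.5, 0.1, -0.9]
opening: 0.316
```

Call:
servo_tool(
  rows=[
    [[0,0,0],0,2],
    [[0,0,0],0,2],
  ],
)

```text
clock: 20.43
eef_pos: [679.9, -8.5, 138.7]
tcp_rot: [-3.142, 0.002, 3.141]
contact_force: [0.6, -0.2, 0.8]
opening: 0.319
```

Call:
servo_tool(
  rows=[
    [[0,0,0],0,4],
    [[0,0,0],0,5],
    [[0,0,0],0,5],
    [[0,0,2],0,5],
    [[0,0,3],0,5],
  ],
)

```text
clock: 20.85
eef_pos: [677.3, -8.1, 185.0]
tcp_rot: [3.142, -0.006, 3.141]
contact_force: [-0.2, -0.5, -0.4]
opening: 0.586
```

Call:
servo_tool(
  rows=[
    [[-2,0,3],0,6],
    [[-3,0,2],0,6],
    [[-2,0,0],0,6],
    [[0,0,0],0,6],
    [[0,0,0],0,6],
  ],
)

```text
clock: 21.27
eef_pos: [609.0, -8.2, 238.3]
tcp_rot: [-3.142, 0.001, 3.141]
contact_force: [0.5, 0.6, -0.3]
opening: 0.701
```

```bash
python3 look.py w14;python3 meas.py w14
```

```text
21.2667 [609.   -8.2 238.3] [-3.142e+00  1.000e-03  3.141e+00] [-0.02  0.33  1.67  0.    1.13 -1.59] [ 0.53521394  0.56900397 -0.27370329] 0.7005203839193054
jar_wide (np.float64(669.5), np.float64(210.1), np.float64(42.4), 1217)
jar_tall (np.float64(677.3), np.float64(-7.8), np.float64(30.5), 1053)
lid_wide ('plate', array([438.5, 171.4]), 45.4, 'rect', array([456.5, 171.8]), array([42.5, 90.6]), 1.2, 'knob', (array([442.9, 169.8]), 2.8), 7)
lid_tall ('plate', array([441.5, -25.1]), 33.3, 'rect', array([455.7, -25.1]), array([66.3, 37.3]), 89.9, 'knob', (array([444.9, -25.4]), 8.6), 116)
lid_square ('plate', array([ 444.2, -206.2]), 44.4, 'rect', array([ 444.6, -206.4]), array([51.2, 74.6]), 20.9, 'knob', (array([ 442.7, -208.8]), 5.6), 25)
sa (array([534.6, 103.7]), array([28.1, 29.6]), 12.6, 676)
sb None
sc (array([ 445.8, -299.4]), array([22.5, 14.6]), 87.7, 303)
pot False
brush {140: None, 155: None, 170: None, 185: None, 198: None}
```

View pics/w14.png

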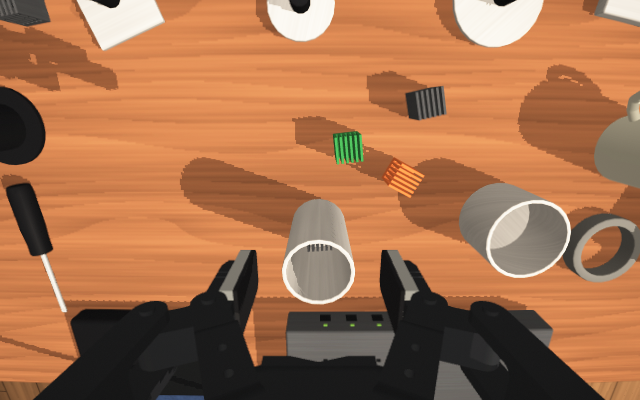

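Call:
servo_tool(
  rows=[
    [[-1.9,2.8,-2],0.109,6],
    [[-1.9,2.8,-2],0.109,6],
    [[-1.9,2.8,-2],0,6],
    [[-1.8,2.7,-2],0,6],
    [[0,0,0],0,6],
  ],
)

```text
clock: 21.73
eef_pos: [529.5, 105.8, 152.9]
tcp_rot: [3.14, -0.008, -2.922]
contact_force: [-0.8, -0.1, 0.2]
opening: 0.701
```

Call:
servo_tool(
  rows=[
    [[0,0,0],0,6],
    [[0,0,0],0,6],
    [[0,0,0],0,6],
  ],
)

```text
clock: 21.98
eef_pos: [535.9, 102.4, 157.8]
tcp_rot: [-3.141, 0.002, -2.925]
contact_force: [0.7, -0.6, -0.0]
opening: 0.704
```

```bash
python3 look.py w15;python3 meas.py w15
```

```text
21.9833 [535.9 102.4 157.8] [-3.141e+00  2.000e-03 -2.925e+00] [ 0.19  0.33  1.88 -0.    0.93 -1.6 ] [ 0.69734908 -0.63321259 -0.00578901] 0.7036821871570148
jar_wide (np.float64(667.7), np.float64(210.7), np.float64(42.2), 473)
jar_tall (np.float64(670.3), np.float64(6.6), np.float64(18.6), 109)
lid_wide ('plate', array([432.2, 172.2]), 45.6, 'rect', array([432. , 172.2]), array([90.4, 90. ]), 77.1, 'knob', (array([432.5, 171.1]), 10.0), 577)
lid_tall ('plate', array([440., -24.]), 33.9, 'rect', array([441.7, -23.6]), array([63.5, 67.2]), 11.5, 'knob', (array([440.2, -23.2]), 10.2), 665)
lid_square ('plate', array([ 448.3, -170.4]), 12.6, 'rect', array([ 447.6, -170.7]), array([20.1, 17.6]), 21.1, 'knob', None, 0)
sa (array([533.3, 104.8]), array([28.1, 27.9]), 12.4, 674)
sb None
sc None
pot False
brush {140: None, 155: None, 170: None, 185: None, 198: None}
```

View pics/w15.png

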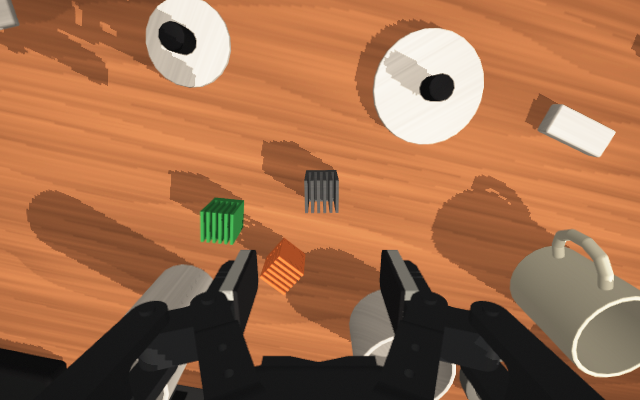

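Call:
servo_tool(
  rows=[
    [[-0.2,0.15,-3.2],0,6],
    [[0,0,-3.5],0,6],
    [[0,0,-3.0],0,6],
    [[0,0,-2.0],0,6],
    [[0,0,-0.5],0,6],
  ],
)

```text
clock: 22.45
eef_pos: [531.2, 103.2, 32.6]
tcp_rot: [3.142, -0.004, -2.926]
contact_force: [-0.5, 0.1, 0.7]
opening: 0.7
```

Call:
servo_tool(
  rows=[
    [[0,0,0],0,5],
    [[0,0,0],0,3.5],
    [[0,0,0],0,2.8],
    [[0,0,0],0,2],
    [[0,0,0],0,2],
  ],
)

```text
clock: 22.87
eef_pos: [533.8, 104.4, 37.1]
tcp_rot: [-3.141, 0.003, -2.924]
contact_force: [0.5, -1.8, 7.5]
opening: 0.313
```

Call:
servo_tool(
  rows=[
    [[0,0,0],0,2],
    [[0,0,1],0,2],
    [[0,0,3],0,2],
    [[0,0,3.5],0,2],
    [[0,0,3.5],0,2],
  ],
)

```text
clock: 23.28
eef_pos: [531.6, 104.2, 147.2]
tcp_rot: [3.141, -0.001, -2.924]
contact_force: [1.4, -0.2, -0.6]
opening: 0.318
```

Call:
servo_tool(
  rows=[
    [[2,2,0.5],0,2],
    [[3,2.2,0],0,2],
    [[3,2.2,0],0,2],
    [[3,2.2,0],0,2],
    [[2.3,2,0],0,2],
  ],
)

```text
clock: 23.7
eef_pos: [667.4, 211.7, 152.1]
tcp_rot: [3.141, 0.002, -2.924]
contact_force: [1.1, 0.4, -0.7]
opening: 0.32
```

Call:
servo_tool(
  rows=[
    [[0,0,0],0,2],
    [[0,0,0],0,2],
    [[0,0,0],0,2],
  ],
)

```text
clock: 23.95
eef_pos: [664.5, 210.1, 150.6]
tcp_rot: [-3.141, -0.001, -2.924]
contact_force: [0.4, -0.1, -0.5]
opening: 0.317
```

```bash
python3 look.py w16;python3 meas.py w16
```

```text
23.95 [664.5 210.1 150.6] [-3.141e+00 -1.000e-03 -2.924e+00] [ 0.3   0.55  1.54 -0.    1.05 -1.48] [ 0.37746849 -0.12097497 -0.54584788] 0.31659721633969384
jar_wide (np.float64(669.7), np.float64(212.3), np.float64(42.2), 1674)
jar_tall None
lid_wide None
lid_tall None
lid_square None
sa None
sb None
sc None
pot False
brush {140: None, 155: None, 170: None, 185: None, 198: None}
```

View pics/w16.png

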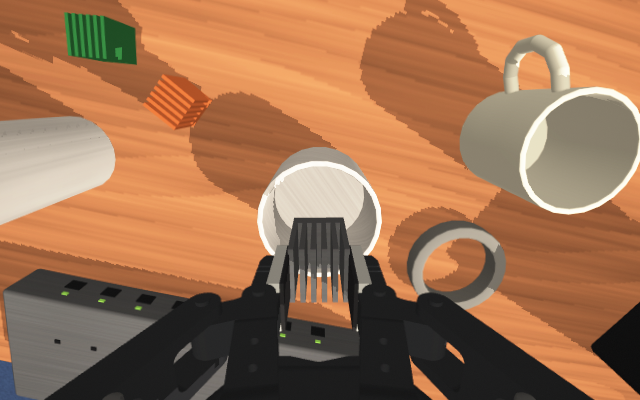

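Call:
servo_tool(
  rows=[
    [[0.5,0.15,-1],0,2],
    [[0,0,-2.5],0,2],
    [[0,0,-2.5],0,2],
    [[0,0,-1.7],0,2],
    [[0,0,-1],0,2],
  ],
)

```text
clock: 24.42
eef_pos: [668.6, 210.7, 60.5]
tcp_rot: [-3.141, -0.004, -2.925]
contact_force: [-1.6, 0.9, -0.8]
opening: 0.318
```

Call:
servo_tool(
  rows=[
    [[0,0,0],0,2],
    [[0,0,0],0,2.5],
    [[0,0,0],0,3.6],
    [[0,0,0],0,3.6],
    [[0,0,0],0,3.6],
  ],
)

```text
clock: 24.83
eef_pos: [671.1, 212.0, 64.7]
tcp_rot: [3.141, 0.002, -2.924]
contact_force: [-0.1, 0.2, -0.0]
opening: 0.421
```

Call:
servo_tool(
  rows=[
    [[0,0,2],0,3.6],
    [[0,0,3],0,3.6],
    [[0,0,3.5],0,3.6],
    [[-2,0,3.5],0,5],
    [[-3.5,0,2],0,5],
  ],
)

```text
clock: 25.25
eef_pos: [619.0, 212.4, 208.2]
tcp_rot: [3.141, 0.008, -2.925]
contact_force: [-0.2, 0.4, 0.7]
opening: 0.586
```

Call:
servo_tool(
  rows=[
    [[-3,-0.5,2],0,5],
    [[0,0,0],0,5],
    [[0,0,0],0,5],
    [[0,0,0],0,5],
  ],
)

```text
clock: 25.58
eef_pos: [585.9, 207.0, 224.0]
tcp_rot: [3.141, 0.002, -2.924]
contact_force: [-0.5, 0.3, -0.2]
opening: 0.585
```

```bash
python3 look.py w17;python3 meas.py w17
```

```text
25.5833 [585.9 207.  224. ] [ 3.141e+00  2.000e-03 -2.924e+00] [ 0.34  0.36  1.66 -0.    1.12 -1.45] [-0.47617443  0.30487061 -0.22010111] 0.5851888993433209
jar_wide (np.float64(669.2), np.float64(212.5), np.float64(42.4), 990)
jar_tall (np.float64(676.8), np.float64(-4.8), np.float64(30.6), 1313)
lid_wide ('plate', array([433.7, 173.6]), 45.2, 'rect', array([449.2, 177.3]), array([55.9, 89.3]), 12.5, 'knob', (array([433.9, 173.6]), 9.7), 332)
lid_tall ('plate', array([461.7, -18.3]), 25.5, 'rect', array([467.6, -17.1]), array([12.2, 50.9]), 11.1, 'knob', None, 0)
lid_square None
sa None
sb None
sc None
pot False
brush {140: None, 155: None, 170: None, 185: None, 198: None}
```

View pics/w17.png

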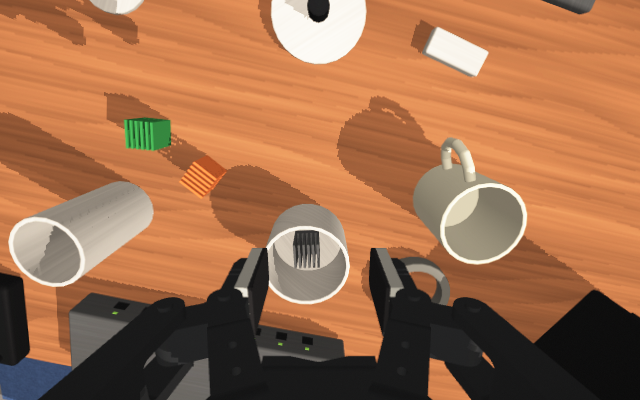

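Call:
servo_tool(
  rows=[
    [[-3.1,-0.7,-1.5],0,4.5],
    [[-3.1,-0.7,-1.5],0,4.5],
    [[-3.1,-0.7,-1.5],0,4.5],
    [[-3.1,-0.7,-1.5],0,4.5],
    [[-3,-0.7,-1],0,4.5],
  ],
)

```text
clock: 26.05
eef_pos: [429.7, 171.1, 151.1]
tcp_rot: [-3.141, -0.003, -2.925]
contact_force: [0.2, 0.2, -0.3]
opening: 0.526
```

Call:
servo_tool(
  rows=[
    [[0,0,0],0,4.5],
    [[0,0,0],0,4.5],
    [[0,0,0],0,4.5],
  ],
)

```text
clock: 26.3
eef_pos: [432.6, 172.2, 153.1]
tcp_rot: [3.142, 0.001, -2.924]
contact_force: [0.8, -0.8, 0.1]
opening: 0.531
```

```bash
python3 look.py w18;python3 meas.py w18
```

```text
26.3 [432.6 172.2 153.1] [ 3.142e+00  1.000e-03 -2.924e+00] [ 0.38  0.22  2.05 -0.    0.87 -1.41] [ 0.79394069 -0.7941262   0.12027446] 0.5314184307320308
jar_wide None
jar_tall None
lid_wide ('plate', array([431. , 173.1]), 45.6, 'rect', array([431.1, 173.4]), array([90. , 90.2]), 56.0, 'knob', (array([430.5, 172.9]), 9.8), 451)
lid_tall ('plate', array([438.7, -22.7]), 34.5, 'rect', array([438.6, -22.3]), array([66.3, 67.6]), 26.1, 'knob', (array([438. , -22.5]), 10.8), 517)
lid_square None
sa None
sb None
sc None
pot False
brush {140: None, 155: None, 170: None, 185: None, 198: None}
```

View pics/w18.png

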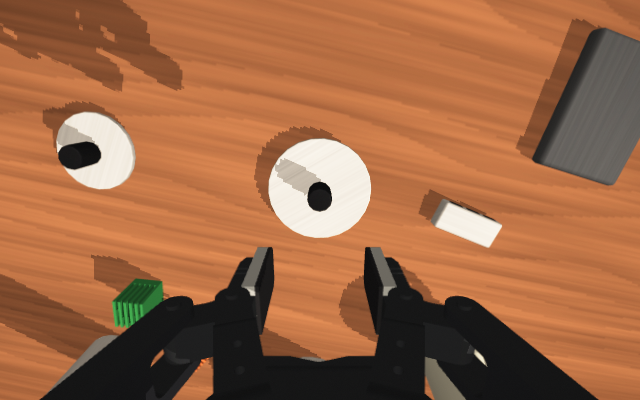

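Call:
servo_tool(
  rows=[
    [[-0.17,0,-3.0],0,4.5],
    [[0,0,-3.5],0,4.5],
    [[0,0,-3.0],0,4.5],
    [[0,0,-1.3],0,4.5],
    [[0,0,-0.6],0,4.5],
  ],
)

```text
clock: 26.77
eef_pos: [429.9, 171.7, 37.1]
tcp_rot: [-3.141, -0.002, -2.925]
contact_force: [0.2, 0.0, 0.5]
opening: 0.526
```

Call:
servo_tool(
  rows=[
    [[0,0,-0.4],0,4.5],
    [[0,0,0],0,4.5],
    [[0,0,0],0,4.5],
  ],
)

```text
clock: 27.02
eef_pos: [430.7, 172.2, 36.0]
tcp_rot: [3.141, 0.002, -2.925]
contact_force: [-1.1, -0.4, 0.1]
opening: 0.527
```

Call:
servo_tool(
  rows=[
    [[0,0,-0.5],0,4],
    [[0,0,0],0,3],
    [[0,0,0],0,2.2],
    [[0,0,0],0,1.2],
    [[0,0,0],0,1.2],
  ],
  squeeze=60,
)

```text
clock: 27.43
eef_pos: [429.9, 171.9, 30.9]
tcp_rot: [3.142, 0.001, -2.924]
contact_force: [-0.5, -0.9, 5.3]
opening: 0.209
```

Call:
servo_tool(
  rows=[
    [[0,0,0],0,1.2],
    [[0,0,0],0,1.2],
  ],
)

```text
clock: 27.6
eef_pos: [429.9, 171.9, 30.9]
tcp_rot: [3.141, 0.001, -2.924]
contact_force: [-2.1, -0.5, 6.1]
opening: 0.21
```

Call:
servo_tool(
  rows=[
    [[0,0,1],0,1.2],
    [[0,0,3],0,1.2],
    [[0,0,3.5],0,1.2],
    [[0,0,3.5],0,1.2],
    [[0,0,2],0,1.2],
  ],
)

```text
clock: 28.02
eef_pos: [430.6, 172.2, 164.3]
tcp_rot: [3.141, 0.004, -2.924]
contact_force: [1.3, 0.6, -0.8]
opening: 0.213
```

Call:
servo_tool(
  rows=[
    [[0,0,0],0,1.2],
    [[0,0,0],0,1.2],
    [[0,0,0],0,1.2],
  ],
)

```text
clock: 28.27
eef_pos: [429.0, 171.6, 160.0]
tcp_rot: [-3.142, -0.0, -2.924]
contact_force: [0.0, -0.6, -0.1]
opening: 0.21
```

```bash
python3 look.py w19;python3 - <<'E'
from h import *
d=np.load("pics/w19.npy",allow_pickle=True).item(); f,s=d["f"],d["s"]
P=pts(f,s); T=R.from_euler('xyz',s["tcp_rot"]).as_matrix(); Q=(P-s["eef_pos"])@T
img=f["frame"].astype(int); m=(np.hypot(Q[...,0],Q[...,1])<60)&(Q[...,2]>8)&(Q[...,2]<35)&(img.min(2)>130)
q=Q[m]; print(len(q)); A=np.c_[q[:,:2],np.ones(len(q))]; print(np.linalg.lstsq(A,q[:,2],rcond=None)[0])
k=plane(f,np.argwhere(m)[:,::-1],s["eef_pos"][2]-np.median(q[:,2]),s); kq=(k-s["eef_pos"])@T; print(cv2.minEnclosingCircle(kq[:,:2].astype(np.float32)),np.median(q[:,2]))
E
```

```text
28.2667 [429.  171.6 160. ] [-3.142 -0.    -2.924] [ 0.38  0.21  2.05 -0.    0.89 -1.41] [ 0.03846834 -0.5537979  -0.0990487 ] 0.20951696312282952
14024
[-2.45787885e-04  6.61787572e-05  1.85006859e+01]
((-1.8384153842926025, 0.6647513508796692), 45.64183044433594) 18.496403342859868
```

View pics/w19.png

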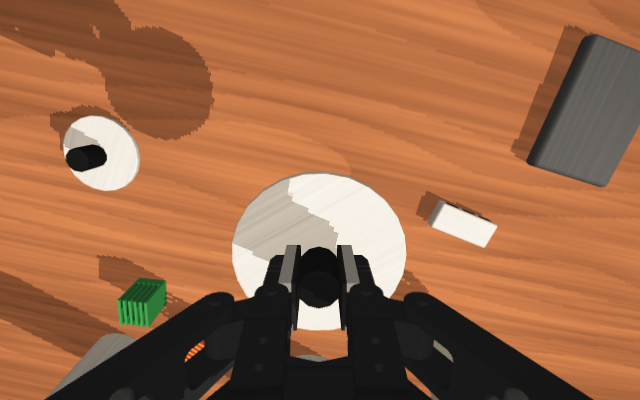

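Call:
servo_tool(
  rows=[
    [[3,0.5,0],0,1.2],
    [[4,0.66,0],0,1.2],
    [[4,0.66,0],0,1.2],
    [[4,0.66,0],0,1.2],
    [[4,0.66,0],0,1.2],
  ],
)

```text
clock: 28.73
eef_pos: [620.4, 203.1, 158.1]
tcp_rot: [-3.141, -0.003, -2.924]
contact_force: [-0.3, 0.3, -0.0]
opening: 0.215
```

Call:
servo_tool(
  rows=[
    [[3,0.5,-0.5],0,1.2],
    [[1.9,0.3,-1],0,1.2],
    [[0,0,0],0,1.2],
    [[0,0,0],0,1.2],
    [[0,0,0],0,1.2],
  ],
)

```text
clock: 29.15
eef_pos: [667.0, 210.8, 143.4]
tcp_rot: [-3.141, -0.004, -2.924]
contact_force: [-0.1, -0.0, -0.9]
opening: 0.207
```

Call:
servo_tool(
  rows=[
    [[0,0,0],0,1.2],
    [[0,0,0],0,1.2],
  ],
)

```text
clock: 29.32
eef_pos: [667.7, 211.1, 145.5]
tcp_rot: [-3.142, -0.0, -2.924]
contact_force: [0.4, 0.5, -0.9]
opening: 0.211
```

```bash
python3 look.py w20;cat > lid.py <<'E'
import sys
from h import *
from meas import meas,APPROX
d=np.load("pics/%s.npy"%sys.argv[1],allow_pickle=True).item(); f,s=d["f"],d["s"]
P=pts(f,s); T=R.from_euler('xyz',s["tcp_rot"]).as_matrix(); Q=(P-s["eef_pos"])@T
img=f["frame"].astype(int); m=(np.hypot(Q[...,0],Q[...,1])<60)&(Q[...,2]>8)&(Q[...,2]<28)&(img.min(2)>110)
q=Q[m]; zt=s["eef_pos"][2]-np.median(q[:,2])
k=plane(f,np.argwhere(m)[:,::-1],zt,s); hull=cv2.convexHull(k[:,:2].astype(np.float32)); c,rr=cv2.minEnclosingCircle(hull); print("plate",np.round(c,1),round(rr,1),"ztop",zt)
for n in ("jar_wide","jar_tall"):print(n,meas(f,s,[n]))
E
python3 lid.py w20
```

```text
29.3167 [667.7 211.1 145.5] [-3.142 -0.    -2.924] [ 0.3   0.56  1.53  0.    1.05 -1.48] [ 0.35293773  0.51128844 -0.94154571] 0.21061815737079373
plate [668.9 212.2] 45.9 ztop 126.88255491820803
jar_wide {'jar_wide': (np.float64(669.2), np.float64(212.2), np.float64(41.8), 773)}
jar_tall {'jar_tall': None}
```

View pics/w20.png

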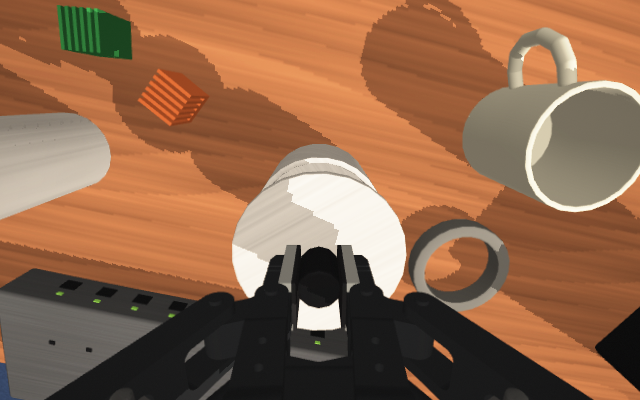

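Call:
servo_tool(
  rows=[
    [[0.02,0,-1.5],0,1.2],
    [[0,0,-1.3],0,1.2],
    [[0,0,-0.7],0,1.2],
    [[0,0,0],0,1.2],
    [[0,0,0],0,1.2],
  ],
)

```text
clock: 29.78
eef_pos: [668.3, 211.1, 109.7]
tcp_rot: [-3.141, -0.001, -2.924]
contact_force: [0.5, -0.3, -1.0]
opening: 0.209
```

Call:
servo_tool(
  rows=[
    [[0,0,-0.4],0,1.2],
    [[0,0,-0.4],0,1.2],
    [[0,0,-0.4],0,1.2],
    [[0,0,-0.3],0,1.2],
    [[0,0,0],0,1.2],
  ],
)

```text
clock: 30.2
eef_pos: [668.3, 211.0, 94.5]
tcp_rot: [-3.141, -0.001, -2.924]
contact_force: [-0.5, -0.8, -1.6]
opening: 0.215
```

Call:
servo_tool(
  rows=[
    [[0,0,-0.2],0,1.2],
    [[0,0,0],0,1.2],
    [[0,0,0],0,1.2],
  ],
)

```text
clock: 30.45
eef_pos: [668.8, 211.2, 93.3]
tcp_rot: [3.142, 0.0, -2.924]
contact_force: [0.3, 0.4, 0.2]
opening: 0.212
```

Call:
servo_tool(
  rows=[
    [[0,0,-0.3],0,1.2],
    [[0,0,0],0,1.2],
    [[0,0,0],0,1.2],
  ],
)

```text
clock: 30.7
eef_pos: [669.2, 211.3, 92.9]
tcp_rot: [3.142, 0.001, -2.924]
contact_force: [-7.3, -2.4, 17.3]
opening: 0.21
```

Seated (expected 92.9). Release and rise.

Call:
servo_tool(
  rows=[
    [[0,0,0.2],0,1.6],
    [[0,0,0],0,3],
    [[0,0,0],0,4],
    [[0,0,0],0,4.5],
    [[0,0,1],0,4.5],
  ],
)

```text
clock: 31.12
eef_pos: [667.4, 210.8, 100.3]
tcp_rot: [-3.141, -0.004, -2.924]
contact_force: [-0.1, -0.6, -0.6]
opening: 0.526
```

Call:
servo_tool(
  rows=[
    [[0,0,3],0,4.5],
    [[-1,-1,3.5],0,4.5],
    [[-3,-1.5,2.5],0,4.5],
    [[-3,-1.5,2],0,4.5],
    [[0,0,0],0,4.5],
  ],
)

```text
clock: 31.53
eef_pos: [596.3, 169.6, 216.9]
tcp_rot: [-3.141, 0.002, -2.925]
contact_force: [0.6, 0.4, 0.0]
opening: 0.527
```

Call:
servo_tool(
  rows=[
    [[0,0,0],0,4.5],
    [[0,0,0],0,4.5],
  ],
)

```text
clock: 31.7
eef_pos: [599.4, 171.4, 212.8]
tcp_rot: [3.141, 0.001, -2.925]
contact_force: [0.3, 0.4, -0.6]
opening: 0.528
```

```bash
python3 look.py w21; python3 meas.py w21
python3 - <<'E'
from h import *
d=np.load("pics/w21.npy",allow_pickle=True).item(); f,s=d["f"],d["s"]
P=pts(f,s); img=f["frame"].astype(int); m=(np.hypot(P[...,0]-669,P[...,1]-212)<43)&(P[...,2]>64)&(P[...,2]<90)&(img.min(2)>130)
q=P[m]; print(len(q),np.linalg.lstsq(np.c_[q[:,:2]-[669,212],np.ones(len(q))],q[:,2],rcond=None)[0])
E
```

```text
31.7 [599.4 171.4 212.8] [ 3.141e+00  1.000e-03 -2.925e+00] [ 0.28  0.38  1.67  0.    1.1  -1.51] [ 0.33966025  0.4207707  -0.64868034] 0.5280029031857585
jar_wide (np.float64(672.0), np.float64(213.0), np.float64(42.9), 4669)
jar_tall (np.float64(676.8), np.float64(-5.2), np.float64(30.4), 1434)
lid_wide None
lid_tall ('plate', array([470.5, -16.4]), 14.1, 'rect', array([472.1, -16.1]), array([ 3.3, 28.1]), 11.3, 'knob', None, 0)
lid_square None
sa None
sb None
sc None
pot False
brush {140: None, 155: None, 170: None, 185: None, 198: None}
4022 [2.49093914e-03 1.13999652e-03 7.45232300e+01]
```

View pics/w21.png

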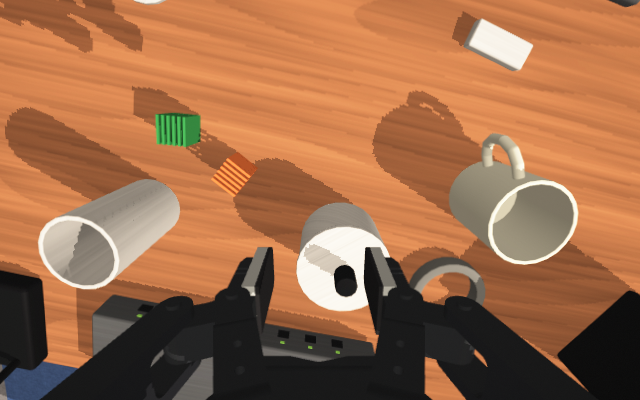

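Call:
servo_tool(
  rows=[
    [[-2.3,-2.8,-0.8],0,4.5],
    [[-2.3,-2.8,-0.8],0,4.5],
    [[-2.3,-2.8,-0.8],0,4.5],
    [[-2.3,-2.8,-0.8],0,4.5],
    [[-2.3,-2.8,-0.8],0,4.5],
  ],
)

```text
clock: 32.17
eef_pos: [483.1, 30.5, 170.8]
tcp_rot: [3.141, -0.001, -2.924]
contact_force: [0.1, 0.1, -0.4]
opening: 0.529
```

Call:
servo_tool(
  rows=[
    [[-2.3,-2.8,-0.8],0,4.5],
    [[-2.2,-2.8,-0.8],0,4.5],
    [[0,0,0],0,4.5],
    [[0,0,0],0,4.5],
    [[0,0,0],0,4.5],
  ],
)

```text
clock: 32.58
eef_pos: [440.0, -24.7, 156.0]
tcp_rot: [3.141, 0.0, -2.925]
contact_force: [0.9, 1.2, 0.1]
opening: 0.525
```

```bash
python3 look.py w22; python3 meas.py w22
```

```text
32.5833 [440.  -24.7 156. ] [ 3.141  0.    -2.925] [-0.06  0.18  2.1   0.    0.86 -1.85] [0.8562775  1.24718934 0.09002769] 0.525098684024333
jar_wide None
jar_tall None
lid_wide None
lid_tall ('plate', array([438.9, -25.7]), 33.7, 'rect', array([439.2, -25.5]), array([66.4, 66.1]), 12.4, 'knob', (array([438.5, -25.6]), 10.1), 443)
lid_square ('plate', array([ 431.8, -210.2]), 51.2, 'rect', array([ 431.6, -210.3]), array([73. , 75.3]), 21.0, 'knob', (array([ 431.6, -209.5]), 10.9), 541)
sa None
sb None
sc None
pot False
brush {140: None, 155: None, 170: None, 185: None, 198: None}
```

View pics/w22.png

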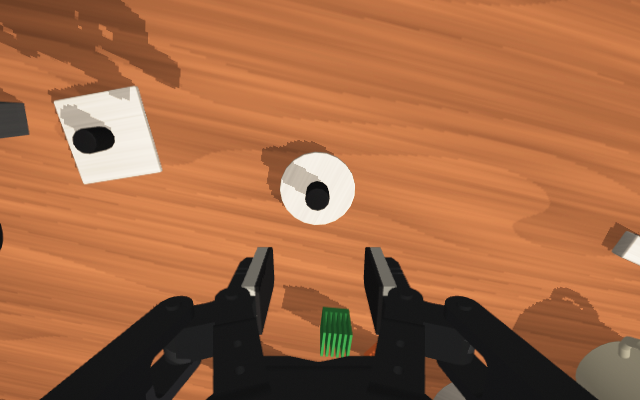

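Call:
servo_tool(
  rows=[
    [[-0.1,-0.13,-3.3],0,4.5],
    [[0,0,-3.5],0,4.5],
    [[0,0,-3.1],0,4.5],
    [[0,0,-1.3],0,4.5],
    [[0,0,-0.6],0,4.5],
  ],
)

```text
clock: 33.05
eef_pos: [437.6, -25.1, 35.9]
tcp_rot: [3.141, -0.003, -2.923]
contact_force: [-0.2, -0.2, 0.5]
opening: 0.529
```

Call:
servo_tool(
  rows=[
    [[0,0,-0.4],0,4.5],
    [[0,0,0],0,4.5],
    [[0,0,0],0,4.5],
  ],
)

```text
clock: 33.3
eef_pos: [438.9, -25.8, 34.8]
tcp_rot: [-3.141, 0.001, -2.924]
contact_force: [-0.2, -0.2, -0.4]
opening: 0.524
```

Call:
servo_tool(
  rows=[
    [[0,0,-0.4],0,4],
    [[0,0,0],0,3],
    [[0,0,0],0,2.2],
    [[0,0,0],0,1.2],
    [[0,0,0],0,1.2],
  ],
)

```text
clock: 33.72
eef_pos: [438.3, -26.1, 30.9]
tcp_rot: [-3.141, 0.001, -2.925]
contact_force: [-1.7, 0.5, 6.6]
opening: 0.209
```

Call:
servo_tool(
  rows=[
    [[0,0,0],0,1.2],
    [[0,0,0],0,1.2],
  ],
)

```text
clock: 33.88
eef_pos: [438.2, -26.1, 30.8]
tcp_rot: [-3.141, 0.001, -2.925]
contact_force: [-0.9, 0.2, 6.7]
opening: 0.21
```

Call:
servo_tool(
  rows=[
    [[0,0,1],0,1.2],
    [[0,0,3],0,1.2],
    [[0,0,3.5],0,1.2],
    [[0,0,4],0,1.2],
    [[0,0,4],0,1.2],
  ],
)

```text
clock: 34.3
eef_pos: [437.0, -26.0, 187.4]
tcp_rot: [3.141, -0.001, -2.925]
contact_force: [0.7, 0.5, -1.3]
opening: 0.213
```

Call:
servo_tool(
  rows=[
    [[0,0,2],0,1.2],
    [[0,0,0],0,1.2],
    [[0,0,0],0,1.2],
    [[0,0,0],0,1.2],
  ],
)

```text
clock: 34.63
eef_pos: [437.1, -26.0, 204.7]
tcp_rot: [3.141, -0.001, -2.924]
contact_force: [-0.3, 0.1, -1.3]
opening: 0.209
```

```bash
python3 look.py w23; python3 lid.py w23
```

```text
34.6333 [437.1 -26.  204.7] [ 3.141e+00 -1.000e-03 -2.924e+00] [-0.06  0.1   2.05 -0.    0.98 -1.85] [-0.29643375  0.10162069 -1.25546584] 0.20893940547185352
plate [437.9 -25. ] 34.2 ztop 186.24833313147445
jar_wide {'jar_wide': None}
jar_tall {'jar_tall': None}
```

View pics/w23.png

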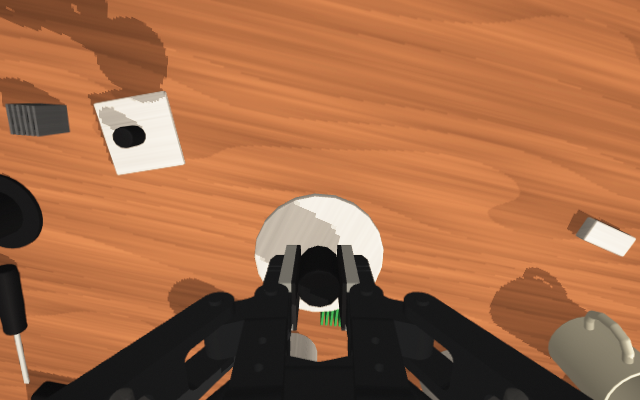

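Call:
servo_tool(
  rows=[
    [[3,0.2,0],0,1.2],
    [[4,0.3,0],0,1.2],
    [[4,0.3,0],0,1.2],
    [[4,0.3,0],0,1.2],
    [[4,0.3,0],0,1.2],
  ],
)

```text
clock: 35.1
eef_pos: [628.6, -11.8, 202.7]
tcp_rot: [3.141, -0.004, -2.924]
contact_force: [0.8, -0.8, -0.0]
opening: 0.213
```

Call:
servo_tool(
  rows=[
    [[3,0.2,0],0,1.2],
    [[1.9,0.15,0],0,1.2],
    [[0,0,0],0,1.2],
    [[0,0,0],0,1.2],
    [[0,0,0],0,1.2],
  ],
)

```text
clock: 35.52
eef_pos: [675.3, -8.6, 203.1]
tcp_rot: [3.141, -0.004, -2.924]
contact_force: [-0.0, 0.0, 0.3]
opening: 0.207
```

Call:
servo_tool(
  rows=[
    [[0,0,0],0,1.2],
    [[0,0,0],0,1.2],
  ],
)

```text
clock: 35.68
eef_pos: [675.9, -8.7, 204.9]
tcp_rot: [3.141, -0.001, -2.925]
contact_force: [-0.1, 0.3, -0.4]
opening: 0.211
```

```bash
python3 look.py w24; python3 lid.py w24
```

```text
35.6833 [675.9  -8.7 204.9] [ 3.141e+00 -1.000e-03 -2.925e+00] [-0.01  0.47  1.55 -0.    1.13 -1.8 ] [-0.07935207  0.30344354 -0.41290752] 0.21123100293318153
plate [676.5  -7.9] 34.3 ztop 186.37017549438244
jar_wide {'jar_wide': (np.float64(671.6), np.float64(214.0), np.float64(43.1), 6383)}
jar_tall {'jar_tall': (np.float64(677.7), np.float64(-8.2), np.float64(30.2), 687)}
```

View pics/w24.png

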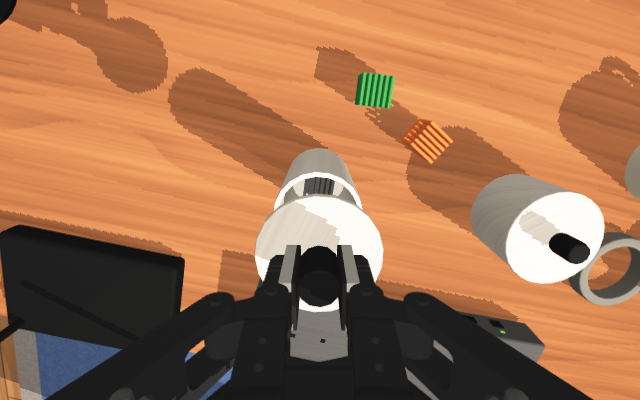

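Call:
servo_tool(
  rows=[
    [[0.12,-0.03,-2],0,1.2],
    [[0,0,-1.5],0,1.2],
    [[0,0,-0.7],0,1.2],
    [[0,0,0],0,1.2],
    [[0,0,0],0,1.2],
  ],
)

```text
clock: 36.15
eef_pos: [677.9, -8.9, 163.5]
tcp_rot: [3.142, -0.0, -2.924]
contact_force: [0.4, 0.5, -0.2]
opening: 0.211
```

```bash
python3 look.py w25; python3 lid.py w25
```

```text
36.15 [677.9  -8.9 163.5] [ 3.142 -0.    -2.924] [-0.02  0.51  1.58 -0.    1.05 -1.8 ] [ 0.40417879  0.45448159 -0.22209943] 0.21067003235137424
plate [678.5  -8.1] 34.2 ztop 144.91884638959107
jar_wide {'jar_wide': (np.float64(671.5), np.float64(211.0), np.float64(42.6), 7948)}
jar_tall {'jar_tall': (np.float64(677.5), np.float64(-8.3), np.float64(30.3), 743)}
```

Within 1 mm; lower.

Call:
servo_tool(
  rows=[
    [[-0.1,0,-0.5],0,1.2],
    [[0,0,-0.5],0,1.2],
    [[0,0,-0.4],0,1.2],
    [[0,0,-0.3],0,1.2],
    [[0,0,0],0,1.2],
  ],
)

```text
clock: 36.62
eef_pos: [676.6, -8.8, 145.3]
tcp_rot: [3.141, -0.001, -2.924]
contact_force: [0.0, 0.6, -0.0]
opening: 0.208
```

Call:
servo_tool(
  rows=[
    [[0,0,-0.2],0,1.2],
    [[0,0,-0.2],0,1.2],
    [[0,0,0],0,1.2],
    [[0,0,0],0,1.2],
  ],
)

```text
clock: 36.95
eef_pos: [677.7, -8.8, 142.9]
tcp_rot: [-3.141, 0.001, -2.924]
contact_force: [0.1, 0.3, 5.2]
opening: 0.212
```

Seated at the expected height. Press a little, release, rise.

Call:
servo_tool(
  rows=[
    [[0,0,-0.2],0,1.2],
    [[0,0,0],0,1.2],
    [[0,0,0],0,1.2],
  ],
)

```text
clock: 37.2
eef_pos: [678.2, -8.8, 142.9]
tcp_rot: [-3.141, 0.003, -2.924]
contact_force: [-4.0, 0.0, 18.2]
opening: 0.213
```

Call:
servo_tool(
  rows=[
    [[0,0,0.2],0,1.6],
    [[0,0,0],0,3],
    [[0,0,0],0,4],
    [[0,0,0],0,4.5],
    [[0,0,1],0,4.5],
  ],
)

```text
clock: 37.62
eef_pos: [675.6, -8.8, 150.1]
tcp_rot: [3.141, -0.004, -2.924]
contact_force: [-0.9, 0.5, 0.7]
opening: 0.524
```

Call:
servo_tool(
  rows=[
    [[0,0,3],0,4.5],
    [[-1,0,3.5],0,4.5],
    [[-3,0,2.5],0,4.5],
    [[-4,0,1],0,4.5],
    [[-4,0,1],0,4.5],
  ],
)

```text
clock: 38.03
eef_pos: [556.7, -8.8, 263.9]
tcp_rot: [-3.141, 0.002, -2.924]
contact_force: [-1.0, -0.1, 0.3]
opening: 0.525
```

Call:
servo_tool(
  rows=[
    [[-4,0,3],0,4.5],
    [[-3,0,3],0,4.5],
    [[0,0,3],0,4.5],
    [[0,0,0],0,4.5],
    [[0,0,0],0,4.5],
  ],
)

```text
clock: 38.45
eef_pos: [495.1, -8.9, 349.1]
tcp_rot: [-3.14, 0.005, -2.924]
contact_force: [-0.5, -0.8, -0.8]
opening: 0.528
```

```bash
python3 look.py w26
python3 - <<'E'
from h import *
for n in("side","top"):
    f=eyes.grab_frame(n); save(f,n+"9.png"); np.save("pics/%s9.npy"%n,f,allow_pickle=True)
d=np.load("pics/w26.npy",allow_pickle=True).item(); f,s=d["f"],d["s"]
P=pts(f,s); img=f["frame"].astype(int)
for c,z,rr in (((669.5,212),76,43),((677.5,-8),126,31)):
    m=(np.hypot(P[...,0]-c[0],P[...,1]-c[1])<rr)&(abs(P[...,2]-z)<12)&(img.min(2)>130)
    q=P[m]; print(len(q),np.linalg.lstsq(np.c_[q[:,:2]-c,np.ones(len(q))],q[:,2],rcond=None)[0])
E
python3 meas.py w26; python3 meas.py top pics/top9.npy
```

```text
38.45 [495.1  -8.9 349.1] [-3.14   0.005 -2.924] [-0.02  0.05  1.77 -0.    1.31 -1.81] [-0.52486677 -0.80481233 -0.77886827] 0.528027793663883
717 [1.56211000e-03 3.35171996e-03 7.45192415e+01]
1078 [-5.32102163e-03 -9.81805429e-04  1.24552214e+02]
jar_wide (np.float64(645.5), np.float64(210.1), np.float64(21.3), 914)
jar_tall (np.float64(679.7), np.float64(-7.2), np.float64(30.9), 1344)
lid_wide None
lid_tall None
lid_square ('plate', array([ 431.8, -211.1]), 50.8, 'rect', array([ 432.1, -211. ]), array([73.4, 74.5]), 21.0, 'knob', (array([ 431.9, -210.4]), 9.8), 181)
sa None
sb None
sc (array([ 435.9, -306.8]), array([28.1, 31.6]), 7.7, 505)
pot (array([ 556.1, -368.5]), np.float64(23.6), array([ 555., -367.]), 436)
brush {140: None, 155: None, 170: None, 185: None, 198: None}
jar_wide (np.float64(670.3), np.float64(212.3), np.float64(42.6), 448)
jar_tall (np.float64(690.0), np.float64(-8.4), np.float64(20.1), 86)
lid_wide None
lid_tall None
lid_square ('plate', array([ 431.1, -212.9]), 50.1, 'rect', array([ 431. , -213.3]), array([73.7, 74.2]), 21.1, 'knob', (array([ 430.7, -212.1]), 9.2), 35)
sa None
sb None
sc (array([ 434.8, -306.7]), array([28. , 30.4]), 7.7, 86)
pot (array([ 555.7, -370.2]), np.float64(24.1), array([ 554., -368.]), 88)
brush {140: (array([ 549.8, -367.2]), 6), 155: (array([ 552.3, -364.2]), 8), 170: (array([ 552.4, -364.6]), 7), 185: (array([ 550.1, -364.6]), 10), 198: (array([ 560. , -369.9]), 12)}
```

View pics/w26.png

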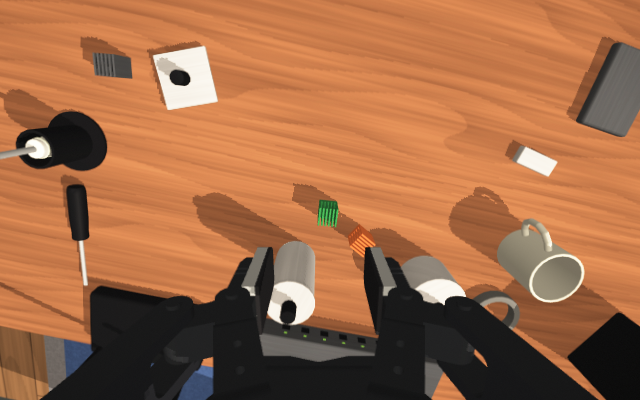

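View pics/side9.png

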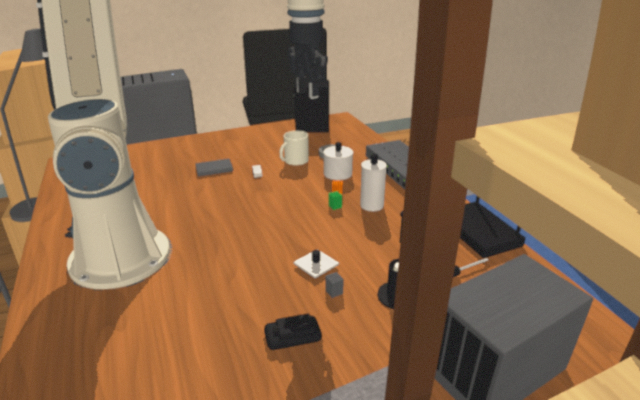

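View pics/top9.png

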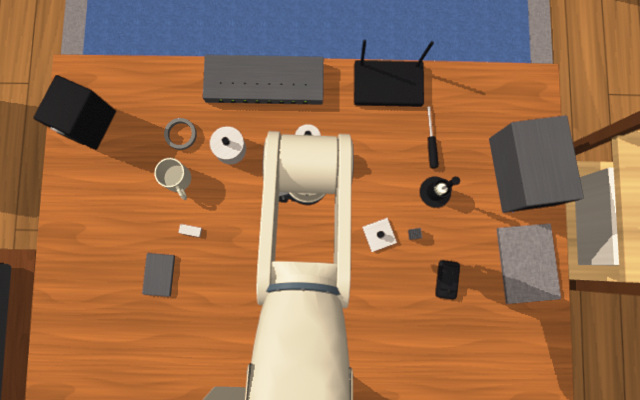

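```bash
python3 -c "
from rig import r
print(r.sign_off(), r.sense()['clock'])"
```

```text
the job is handed in; nothing more can be done
the job is handed in; nothing more can be done
```

I finished the job and handed it in at about 38.5 s of robot time, against the 210 s limit. Only the tall and wide jars were on the desk.

- **Dusting:** I brushed the tall jar first, then the wide one, each down, up to the mouth and down again. The wrist force showed the brush touching bottom every time. The last push in the wide jar reached 46 N at the wrist, under the 120 N limit, and the brush slipped about 3 mm in the grip. That did no visible harm.
- **Heat sinks and lids:** Each jar holds one heat sink. The sink in the tall jar was dropped in from the mouth. Both lids pressed home at the expected heights. The last pictures show both lid plates level and both jars upright, within about a millimetre of where they started.
- **Lid height reading:** The camera reads both lid plates about 1.5 mm low. It read the lids 1.5 mm low while they were in the gripper too, so I put that down to calibration.
- **Left in place:** The brush stands upright in its pot. The square lid, the third heat sink, the green and orange blocks and the other things on the desk look undisturbed. I saw no sign that anything was knocked aside during the run.

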